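Load the bench charger from the tilting cell dispenser

ROBOT

A 6-joint arm with a two-finger parallel gripper is mounted at the origin on a cart in front of the work surface, level with it; the furniture and walls round the work are solid. World frame = base frame: x ahead of the robot, y to its left, z up, the work surface at z = 0. Lengths are in m, angles in rad, forces in N, time in s.
With the tool pointing down it reaches from about 0.35 to 0.775 m from the base axis. Payload 5.5 kg.
Tool frame: the origin (TCP) lies midway between the tips of the shut fingers; the grasp point (between the pads) lies 19 mm behind it; x points along the fingers, z is the direction in which the jaws open and shut, and the axes are right-handed (so a half turn about x gives the same grasp; the last joint's range is limited). The gripper opens to 85 mm and grips with 20 to 120 N. Pads are 22 mm wide; open, the fingers measure 114 mm over their backs; the gripper's body (76 mm by 85 mm) begins 54 mm behind the grasp point. The pads swing forward as they close: fully open they stand 13 mm farther back than shut.
Start: joints at [-1.335, 0.313, 0.046, 1.304, 0, 1.431], TCP at [0.211, -0.535, 0.231] pointing down, gripper open.
Joint ranges: [-2.76, 2.76], [-0.86, 1.69], [-1.03, 1.26], [-2.2, 2.34], [-1.47, 1.5], [-3.14, 3.14]. Speed limits (rad/s): [2.57, 2.57, 3.14, 3.14, 3.14, 3.14].

INTERFACE

Orientations are given as a unit quaternion [w, x, y, z].
In Python, from station import env, snapshot, job, models gives the robot as it stands. The module is installed in compiled form; this text tells all that it offers.
- The arm moves only by the tool move_arm, never from a script. Its argument "motion" is a list of rows, each an object with "offset": the shift along the tool's x, y, z in m, a list of three; "turn": the turn, a rotation vector about the tool's x, y, z in degrees, a list of three. In form: [{"offset": [x, y, z], "turn": [wx, wy, wz]}, ...]. A call has 1 to 12 rows; each row is the pose to reach, as a shift and turn from the pose commanded when the call began, along the tool's axes at that moment; what a row does not reach only later rows make up. A row lasts 1/8 s, in which the tool goes at most 62.5 mm and 10.7 degrees, less where a joint would pass 70% of its speed; a pose out of reach is approached as far as the arm can. A call with a gripper value outside its range is refused whole. "fingers" is the finger opening in m, from 0 to 0.0854, set as the call begins (left out, the last holds). The fingers move at their own pace and stop on an object; the grip force is fixed at half the most. Time passes only in rows, so rows that repeat a pose let the fingers close. It gives the time, the measured TCP pose, the force and the opening at its end, in the units of the state.
- env.read_state(): the state, without advancing time (a new reading comes with each control period).
- snapshot(name): name is "scene" or "top" or "wrist"; returns a dict with "img" (480x640x3 uint8, red, green, blue), "mtx" (3x3 intrinsics, pixels), "k1" (the pictures are not rectified: a ray, as slopes to the right and down, at radius r is drawn at 1 + k1 r^2 times it, then the intrinsics apply), "R" (3x3) and "t" (3): a world point X has camera coordinates R X + t; the wrist camera has in their place "mount" (4x4, takes a point from camera to tool coordinates, whose origin is the TCP and whose axes are the tool frame's). Camera axes: x right, y down, z forward; pixel columns grow to the right and rows downward; lengths in m; the calibration is good to about 2 mm. A picture is of the moment at which its call begins: read the wrist's pose just before it. There is no depth.
- job.finish_job(): hands the job in, once; it reports no verdict.
Trained networks look in the newest picture that a camera, given by its name, has taken for a name from the list of things; names that differ only in an ending like _2 or _b are one class to them, and where a whole thing is asked for, a point or a joint stands for the part that bears it (a point fixed in the world has none). Each returns a list of dicts, best first, with "confidence" (0 to 1); they miss things now and then, are a little off and sometimes report something else, mostly with a low value. They report only what shows in the picture. A call takes as long as a camera call.
- models.spot_in(camera, target): "location" ([column, row] in pixels, amid what is visible of it).
- models.trace(camera, target): "region" (480x640 bool, what is visible of it) and "location" ([column, row] in pixels, amid what is visible of it).
The state is a dict: "time_s": time; "joints": joint angles; "dq": joint speeds; "joint_efforts": joint torques, N m; "position": TCP position; "tcp_rot": TCP orientation; "contact_force": force on the tool from outside, world axes, zero at the start; "wrist_torque": the same for the moment, N m; "width": finger opening in m.
Only numpy, scipy, OpenCV 4.12 (cv2) and the standard library are available. Lean on these libraries where they do the work, as an engineer would, in place of code of your own. Each camera call takes 0.05 s, during which the arm holds its last target. There are 200 camera calls.

TASK

Put every large green cell from the dispenser on charge: with the drum upright turn its orange cap until the large hole stands over the large tube, tip the drum forward to its stop with the crank so that the cells slide out onto the rails one behind the other, and load each into a bay of the charger of its own, flat end against the spring contact and button end pressed down until it is held under the catch. Once the drum holds no more green cells, swing it back fully upright and turn the cap until both tubes are shut. The small blue cells must stay in the dispenser, and the other things on the bench stay where they are.

Things in the scene. Friction and masses are not known exactly. Their poses are not given: they have to be found in the camera images.
- dispenser: fixed blue stand; origin on the bench under the drum, z up, front is -x, +y the side of large tube, rails and crank. Base 106 x 140 mm plus a 46 mm wide tongue at y = +30 mm to x = -200 mm; uprights at y = +-64 mm, tops at z = 203 mm. Pivot axis along y at x = 0, z = 185 mm. Two rails at y = +30 mm slope down 30 degrees to -x; the first cell stops with its centre at [-157, 30, 92] mm
- drum (a joint): tip of the drum: 0 = upright, cap on top; 2.094 = tipped forward (-x) to its stop, tubes sloping down 30 degrees in line with the rails. Friction holds it where it is left: 0.3 N m, about 5 N at the crank, plus some weight. Tipped and open, the next cell slides down by itself once the one on the rails is taken
- crank_grip (a point): middle of the black crank handle, a bar 18 mm thick, 65 mm long, parallel to the dispenser's y axis, middle at y = +123 mm. Fixed to the drum 70 mm from the pivot axis: drum upright it stands 30 degrees above level at the back (+x); as the drum tips it swings over the top to 30 degrees above level at the front
- drum_mid (a point): drum centre on the pivot axis, turning with the drum. Two clear tubes run along the drum's z: large (30 mm bore, green 26 mm cells) at y = +30 mm, small (22 mm bore, blue 18 mm cells) at y = -30 mm; floor at z = -107 mm, mouths under the cap at z = +95 mm
- cap (a joint): angle of the orange cap (disc 108 mm wide, 8 mm thick) on the drum's top, positive anticlockwise seen from above, drum upright. 0 = its large 36 mm hole over the large tube (open within 0.1 either way), small tube shut; 1.40 = its small 26 mm hole over the small tube; 0.35 to 1.05 = both tubes shut. Range -0.25 to 1.65, friction 0.06 N m
- cap_knob (a point): in the black bar knob on the cap, on its axis: knob 36 mm long, 14 mm wide, 28 mm high; its top is 12 mm above this point, the cap's face 16 mm below. At cap angle 0 the bar's length lies along the dispenser's x axis (drum upright); it turns with the cap
- charger: black charger, 2 kg, loose. Origin on its underside, z up, front -x. Case x = -54 to 64, y = +-86 mm, top z = 14 mm. Bays along x; in each two ribs centre a cell. Back: grey spring plate 24 mm wide, z = 21 to 68 mm, face at x = 23 mm, yields 18 mm to +x, 2 N rising to 7 N. Front: contact face at x = -36 mm; above it a catch 18 mm wide reaches to x = -30 mm, z = 45 to 49 mm
- bay_0 (a point): centre of a seated cell in the charger's bay at y = +52 mm: x = -3.5, z = 30.4 mm, button end to the front (axes as the charger's). A bay is 59 mm long, a cell 65: push the cell back against the spring 8 to 11 mm past its seat so that its button end clears the catch, lower it, let the spring push it under the catch
- bay_1 (a point): centre of a seated cell in the charger's bay at y = 0: x = -3.5, z = 30.4 mm, button end to the front (axes as the charger's). A bay is 59 mm long, a cell 65: push the cell back against the spring 8 to 11 mm past its seat so that its button end clears the catch, lower it, let the spring push it under the catch
- bay_2 (a point): centre of a seated cell in the charger's bay at y = -52 mm: x = -3.5, z = 30.4 mm, button end to the front (axes as the charger's). A bay is 59 mm long, a cell 65: push the cell back against the spring 8 to 11 mm past its seat so that its button end clears the catch, lower it, let the spring push it under the catch
- cell_a: large green cell, 26 mm thick, 65 mm long, 95 g, smooth (friction about 0.2: grip it firmly). Origin at its centre, +z along its axis to the button end. Starts standing in the large tube, button end up (foremost once tipped)
- cell_a_plus (a point): tip of that cell's button end, 32.5 mm from its centre
- cell_b: large green cell, 26 mm thick, 65 mm long, 95 g, smooth (friction about 0.2: grip it firmly). Origin at its centre, +z along its axis to the button end. Starts standing in the large tube, button end up (foremost once tipped)
- cell_b_plus (a point): tip of that cell's button end, 32.5 mm from its centre
- cell_c: large green cell, 26 mm thick, 65 mm long, 95 g, smooth (friction about 0.2: grip it firmly). Origin at its centre, +z along its axis to the button end. Starts standing in the large tube, button end up (foremost once tipped); the topmost of three, it may be absent
- cell_c_plus (a point): tip of that cell's button end, 32.5 mm from its centre
- small_1: small blue cell, 18 mm thick and 65 mm long, in the dispenser's small tube; it stays there. Origin at its centre
- small_2: small blue cell, 18 mm thick and 65 mm long, in the dispenser's small tube; it stays there. Origin at its centre; it may be absent
- hex_nipple: threaded steel hex nipple standing on end, 27 x 31 x 37 mm; not part of the job, leave it where it is
- screwdriver: screwdriver with a red handle, 217 mm long; not part of the job, leave it where it is
- tape_roll: roll of yellow marking tape, 77 mm across, 19 mm high; not part of the job, leave it where it is
- marker: black and white felt marker, 125 mm long; not part of the job, leave it where it is
- parts_bin: blue open bin of hex nuts, 102 x 154 x 57 mm; not part of the job, leave it where it is

How it is judged:
On the way, in this order (a step that is already met when the one before it is completed fails the run):
1. the drum is upright and the cap stands with its large hole over the large tube (value of joint drum below 0.12 rad and value of joint cap between -0.2 and 0.15 rad), for 0.2 s.
2. the drum is tipped forward to its stop with the large hole still in place (value of joint drum above 1.95 rad and value of joint cap between -0.22 and 0.17 rad), for 0.2 s.
3. every green cell is held in a bay of the charger (x of each of cell_a_plus, cell_b_plus, cell_c_plus in the frame of charger below -0.03 m and z of each of cell_a_plus, cell_b_plus, cell_c_plus in the frame of charger below 0.036 m and (distance between cell_a and bay_0 below 0.006 m or distance between cell_a and bay_1 below 0.006 m or distance between cell_a and bay_2 below 0.006 m) and (distance between cell_b and bay_0 below 0.006 m or distance between cell_b and bay_1 below 0.006 m or distance between cell_b and bay_2 below 0.006 m) and (distance between cell_c and bay_0 below 0.006 m or distance between cell_c and bay_1 below 0.006 m or distance between cell_c and bay_2 below 0.006 m)), for 0.2 s.
At the end, for the whole second after the job is handed in: Every green cell present is at rest in its own bay, within 6 mm of its seat, its button end within 6 mm of the front contact and low under the catch; drum upright (joint < 0.12), cap shutting both tubes (0.33 to 1.07), blue cells in the drum, nothing held (all of step 3 and value of joint drum below 0.12 rad and value of joint cap between 0.33 and 1.07 rad and distance between each of small_1, small_2 and drum_mid below 0.1 m and angle between charger's own z axis and vertical below 0.05 rad and linear speed of each of cell_a, cell_b, cell_c below 0.02 m/s); the robot touches nothing.
It fails at once if a small blue cell leaves the dispenser (distance between any of small_1, small_2 and drum_mid above 0.12 m).
It fails at once if a bystander is pushed more than 5 cm (distance of any of hex_nipple, screwdriver, tape_roll, marker, parts_bin from where it was at the start of the episode above 0.05 m).
Of cell_c, small_2 only 1 to 2 are there at a start; the rules pass over those that are not, and their reading is None.
At some moment in a run one of charger may be knocked a few centimetres aside while the robot is not near it.
Once in a run the grip may slacken for a moment while it holds something.
It also fails if it takes over 192 s, if anything falls off the work surface, if the arm or the gripper's body presses on something with over 40 N, if the wrist force passes 120 N, or if a joint passes its speed limit or range.

## Working session

There is one attempt and no reset: what is moved stays moved. The work goes in short steps, Python scripts to look and compute and a tool call to move; the robot and the scene stay as the last step left them, time stands still between calls to the robot, and variables do not carry over. Pictures are saved under pics/ and viewed, about 12 in all and at most 16, crops included, and the job is handed in when it is done.

Besides the shell and the picture viewer there is one more tool, called after "Call:" as name(argument=value, ...), one argument or row to a line, values as JSON. move_arm: Moves the arm, as the interface text tells. Its arguments: {"type":"object","properties":{"motion":{"type":"array","items":{"type":"object","properties":{"offset":{"type":"array","items":{"type":"number"}},"turn":{"type":"array","items":{"type":"number"}}}}},"fingers":{"type":"number"}},"required":["motion"]}

```bash
mkdir -p pics; cat > h.py <<'E'
import numpy as np, cv2
from station import env, snapshot, job, models
from scipy.spatial.transform import Rotation as Ro
def rot(q): return Ro.from_quat([q[1],q[2],q[3],q[0]]).as_matrix()
def snap(n):
    s=env.read_state(); d=snapshot(n)
    if n=="wrist":
        T=np.eye(4);T[:3,:3]=rot(s["tcp_rot"]);T[:3,3]=s["position"]
        C=T@np.array(d["mount"]); d["R"]=C[:3,:3].T; d["t"]=-C[:3,:3].T@C[:3,3]
    d["R"]=np.array(d["R"]);d["t"]=np.array(d["t"]).ravel();d["mtx"]=np.array(d["mtx"])
    return d
def proj(d,X):
    X=np.atleast_2d(X); c=X@d["R"].T+d["t"]; s=c[:,:2]/c[:,2:]
    s=s*(1+d["k1"]*(s**2).sum(1,keepdims=True)); return s@d["mtx"][:2,:2].T+d["mtx"][:2,2]
def ray(d,p):
    K=d["mtx"]; s=(np.array(p,float)-K[:2,2])/[K[0,0],K[1,1]]; u=s.copy()
    for _ in range(20): u=s/(1+d["k1"]*(u@u))
    v=d["R"].T@np.array([u[0],u[1],1]); return -d["R"].T@d["t"], v/np.linalg.norm(v)
def atz(d,p,z):
    o,v=ray(d,p); return o+v*(z-o[2])/v[2]
def tri(*dp):
    A=np.zeros((3,3));b=np.zeros(3)
    for d,p in dp:
        o,v=ray(d,p);P=np.eye(3)-np.outer(v,v);A+=P;b+=P@o
    return np.linalg.solve(A,b)
def save(n,img): cv2.imwrite(f"pics/{n}.png",np.ascontiguousarray(img[:,:,::-1]))
np.set_printoptions(precision=4,suppress=True)
E
python3 - <<'E'
from h import *
D={}
for c in["scene","top"]:
    D[c]=d=snap(c); save(c,d["img"]); print(c,"campos",-d["R"].T@d["t"],d["mtx"][0,0],d["k1"])
    for n in["dispenser","drum","cap","cap_knob","crank_grip","drum_mid","charger","bay_0","cell_a","small_1","hex_nipple","screwdriver","tape_roll","marker","parts_bin"]:
        try: r=models.spot_in(c,n)
        except Exception as e: print(n,e); continue
        print(c,n,[(np.round(q["location"]).tolist(),round(q["confidence"],2)) for q in r[:4]])
s=env.read_state();print(s["time_s"],s["position"],rot(s["tcp_rot"]),s["width"])
E
```

```text
scene campos [-0.544   0.4945  0.8927] 522.6107326700051 -0.04924328602358519
scene dispenser [([237.0, 270.0], 0.56)]
scene drum [([228.0, 245.0], 0.55)]
scene cap [([228.0, 216.0], 0.55), ([230.0, 248.0], 0.45), ([280.0, 299.0], 0.2)]
scene cap_knob [([230.0, 217.0], 0.88)]
scene crank_grip [([230.0, 245.0], 0.71), ([227.0, 218.0], 0.38)]
scene drum_mid [([228.0, 246.0], 0.66)]
scene charger []
scene bay_0 [([281.0, 299.0], 0.45)]
scene cell_a [([427.0, 268.0], 0.66)]
scene small_1 []
scene hex_nipple [([275.0, 283.0], 0.42)]
scene screwdriver [([416.0, 293.0], 0.81)]
scene tape_roll [([429.0, 274.0], 0.52)]
scene marker []
scene parts_bin [([284.0, 267.0], 0.95), ([273.0, 282.0], 0.69)]
top campos [ 0.4059 -0.1558  1.4488] 567.1766640479761 0.03255715930228323
top dispenser [([215.0, 222.0], 0.92)]
top drum [([208.0, 210.0], 0.59), ([461.0, 286.0], 0.33)]
top cap [([209.0, 205.0], 0.62)]
top cap_knob [([208.0, 208.0], 0.93)]
top crank_grip [([206.0, 209.0], 0.69), ([307.0, 267.0], 0.16)]
top drum_mid [([205.0, 210.0], 0.77), ([309.0, 268.0], 0.57), ([315.0, 198.0], 0.22)]
top charger [([309.0, 269.0], 0.71)]
top bay_0 [([306.0, 269.0], 0.74)]
top cell_a []
top small_1 [([314.0, 198.0], 0.32)]
top hex_nipple [([280.0, 216.0], 0.57)]
top screwdriver [([420.0, 303.0], 0.7), ([409.0, 292.0], 0.33), ([305.0, 267.0], 0.27)]
top tape_roll [([461.0, 289.0], 0.89)]
top marker [([408.0, 292.0], 0.75), ([421.0, 306.0], 0.16)]
top parts_bin [([315.0, 198.0], 0.56)]
1.6 [ 0.211  -0.5349  0.2313] [[ 0.      0.9302  0.367 ]
 [-0.0001  0.367  -0.9302]
 [-1.      0.      0.0001]] 0.08537069865174426
```

```bash
cd pics; python3 -c "
import cv2,numpy as np
a=cv2.imread('scene.png');b=cv2.imread('top.png');cv2.imwrite('x.png',a)"; ls
```

```text
scene.png
top.png
x.png
```

View pics/scene.png

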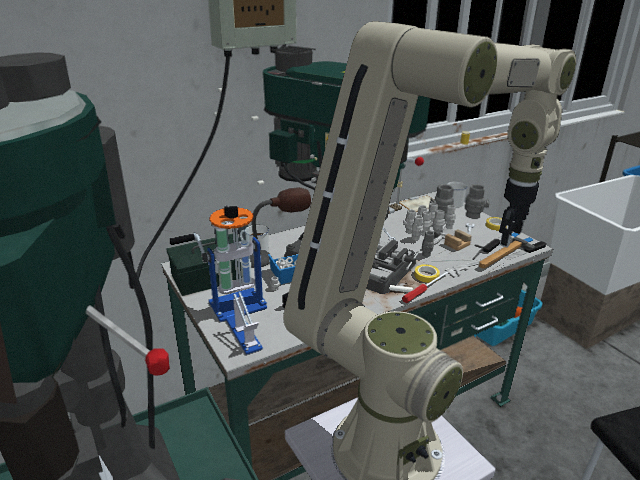

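View pics/top.png

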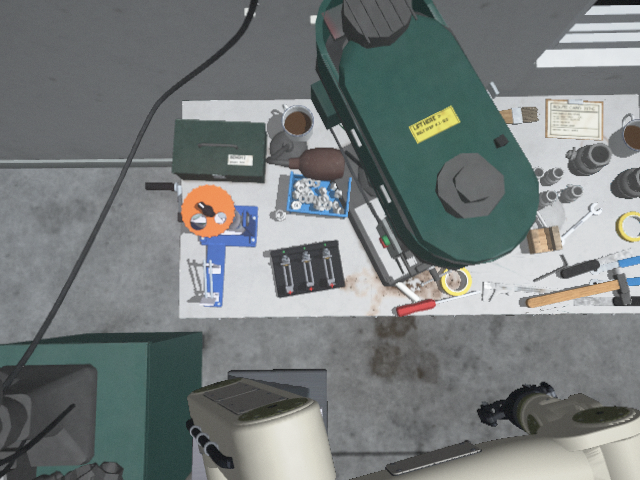

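Scene: dispenser at left (cap at about (208,208) in top, toolbox behind it), charger at (308,268), bin at (320,195), drill press to the right. Zooming in on the top picture.

```bash
python3 - <<'E'
from h import *
a=cv2.imread('pics/top.png')[165:320,140:355]
a=cv2.resize(a,None,fx=3.7,fy=3.7,interpolation=cv2.INTER_CUBIC); cv2.imwrite('pics/topz.png',a)
d=snap("top")
for n,z in[("dispenser",.0),("cap_knob",.296),("cap",.28),("charger",.02),("parts_bin",.05),("crank_grip",.22)]:
    for r in models.trace("top",n)[:1]:
        m=r["region"].astype(np.uint8); c=max(cv2.findContours(m,0,2)[0],key=cv2.contourArea)
        b=cv2.boxPoints(cv2.minAreaRect(c)); print(n,r["confidence"],m.sum(),b.round(0).tolist(),atz(d,r["location"],z), [atz(d,q,z)[:2].round(3).tolist() for q in b])
E
```

```text
dispenser 0.58 5224 [[143.0, 184.0], [227.0, 144.0], [288.0, 274.0], [205.0, 314.0]] [0.6182 0.1031 0.    ] [[0.718, 0.296], [0.821, 0.081], [0.479, -0.078], [0.382, 0.134]]
cap_knob 0.66 471 [[395.0, 307.0], [458.0, 291.0], [460.0, 301.0], [397.0, 317.0]] [ 0.401 -0.357  0.296] [[0.396, -0.308], [0.426, -0.435], [0.406, -0.44], [0.376, -0.312]]
cap 0.97 1953 [[172.0, 218.0], [201.0, 175.0], [244.0, 203.0], [215.0, 247.0]] [0.6088 0.0717 0.28  ] [[0.584, 0.148], [0.676, 0.089], [0.614, -0.001], [0.523, 0.058]]
charger 0.68 3281 [[270.0, 251.0], [338.0, 239.0], [346.0, 287.0], [278.0, 298.0]] [ 0.4841 -0.1273  0.02  ] [[0.537, -0.033], [0.566, -0.205], [0.445, -0.223], [0.418, -0.053]]
parts_bin 0.98 2020 [[286.0, 212.0], [290.0, 171.0], [352.0, 178.0], [347.0, 219.0]] [ 0.6623 -0.1487  0.05  ] [[0.632, -0.074], [0.737, -0.087], [0.717, -0.241], [0.613, -0.228]]
crank_grip 0.89 3027 [[141.0, 234.0], [144.0, 180.0], [247.0, 186.0], [244.0, 239.0]] [0.6084 0.0876 0.22  ] [[0.56, 0.23], [0.679, 0.226], [0.664, 0.001], [0.545, 0.007]]
```

View pics/topz.png

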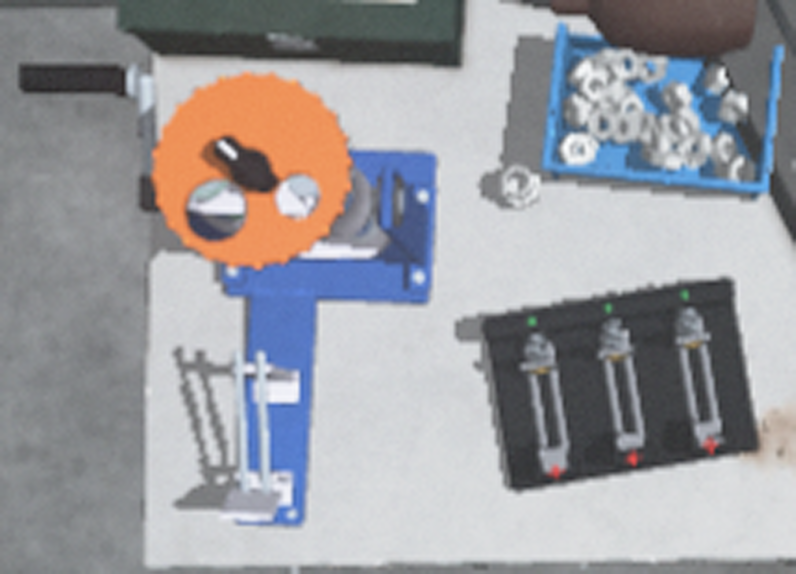

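```bash
cat > fit.py <<'E'
from h import *
from scipy.optimize import least_squares
def fit(d,pts,px,x0,**k):
    pts=np.array(pts)/1000.; px=np.array(px)
    def W(p): c,s=np.cos(p[2]),np.sin(p[2]); return pts@np.array([[c,s,0],[-s,c,0],[0,0,1]])+[p[0],p[1],0]
    r=least_squares(lambda p:(proj(d,W(p))-px).ravel(),x0,loss="soft_l1"); return r.x,np.abs(r.fun).reshape(-1,2)
E
python3 - <<'E'
from fit import *
d=snap("top"); Z=lambda l:[(140+(x+.5)/3.7-.5,165+(y+.5)/3.7-.5) for x,y in l]
x,f=fit(d,[(53,-70,10),(-53,-70,10),(-53,70,10),(-200,7,10),(0,0,285)],Z([(436,153),(430,303),(222,295),(302,525),(252,170)]),[.6,.1,0]);print("disp",x,f)
x,f=fit(d,[(64,86,14),(64,-86,14),(-54,-86,14),(-54,86,14)],Z([(483,318),(733,280),(757,452),(510,490)]),[.48,-.12,0]);print("chg",x,f)
h=[atz(d,p,.288)for p in Z([(216,210),(298,197),(252,170)])]; print(h,[np.degrees(np.arctan2(*(q-h[2])[[1,0]])) for q in h])
E
```

```text
disp [ 0.6035  0.0731 -0.0487] [[0.2307 0.6056]
 [0.7163 1.1154]
 [0.4942 1.2349]
 [0.2245 1.8289]
 [0.1133 2.3773]]
chg [ 0.4872 -0.1278  0.1399] [[0.3071 0.1039]
 [0.3163 0.2381]
 [0.4299 0.2083]
 [0.4195 0.1269]]
[array([0.5756, 0.0924, 0.288 ]), array([0.5825, 0.0468, 0.288 ]), array([0.598 , 0.0726, 0.288 ])] [np.float64(138.56717566851097), np.float64(-121.04925327481595), np.float64(0.0)]
```

Call:
move_arm(
  motion=[
    {"offset":[-0.06,0.028,-0.028],"turn":[-10,0,0]},
    {"offset":[-0.12,0.056,-0.056],"turn":[-20,0,0]},
    {"offset":[-0.17,0.084,-0.084],"turn":[-30,0,0]},
    {"offset":[-0.17,0.112,-0.112],"turn":[-40,0,0]},
    {"offset":[-0.17,0.14,-0.14],"turn":[-50,0,0]},
    {"offset":[-0.17,0.168,-0.168],"turn":[-60,0,0]},
    {"offset":[-0.17,0.196,-0.196],"turn":[-70,0,0]},
    {"offset":[-0.17,0.224,-0.224],"turn":[-80,0,0]},
    {"offset":[-0.17,0.252,-0.252],"turn":[-90,0,0]},
    {"offset":[-0.17,0.28,-0.28],"turn":[-100,0,0]},
    {"offset":[-0.17,0.308,-0.308],"turn":[-110,0,0]},
    {"offset":[-0.17,0.336,-0.335],"turn":[-120,0,0]},
  ],
)

```text
time_s: 3.5
position: [0.4009, -0.0987, 0.4015]
tcp_rot: [0.636, -0.309, 0.636, 0.309]
contact_force: [0.4, -0.3, -0.9]
width: 0.0852
```

```bash
cat > go.py <<'E'
# go.py x y z yaw(deg of tool z in world, tool down) [pitch]: prints offset/turn; 
from h import *
def go(x,y,z,yaw,tilt=0):
    s=env.read_state();R=rot(s["tcp_rot"]);a=np.radians(yaw)
    zt=np.array([np.cos(a),np.sin(a),0]);xt=np.array([0,0,-1.])
    G=np.c_[xt,np.cross(zt,xt),zt]; 
    if tilt: G=G@Ro.from_rotvec([0,0,np.radians(tilt)]).as_matrix()
    o=R.T@(np.array([x,y,z])-s["position"]); t=np.degrees(Ro.from_matrix(R.T@G).as_rotvec())
    print("offset",o.round(4),"turn",t.round(2))
if __name__=="__main__":
    import sys
    s=env.read_state();print(s["time_s"],s["position"],"F",s["contact_force"],"w",s["width"],"q",np.round(s["joints"],2))
    if len(sys.argv)>4: go(*map(float,sys.argv[1:]))
E
python3 go.py 0.45 0.073 0.42 138.6; python3 -c "
from h import *
print(np.array(snapshot('wrist')['mount']))"
```

```text
3.5 [ 0.4009 -0.0987  0.4015] F [ 0.3957 -0.2842 -0.8633] w 0.08517918771425773 q [-0.44  0.    0.09  1.66 -0.    0.23]
offset [-0.0185  0.0674  0.1653] turn [-86.74  -0.03   0.04]
[[-0.0002 -0.2674  0.9636 -0.1419]
 [-0.0004 -0.9636 -0.2674  0.0687]
 [ 1.     -0.0004  0.0001 -0.0002]
 [ 0.      0.      0.      1.    ]]
```

```bash
python3 go.py 0.599 0.073 0.42 138.6
```

```text
3.55 [ 0.402  -0.0955  0.4016] F [-0.0977  1.6896 -0.783 ] w 0.08565550156714478 q [-0.43  0.    0.09  1.66  0.    0.23]
offset [-0.0177 -0.0531  0.2538] turn [-86.25   0.13   0.12]
```

Call:
move_arm(
  motion=[
    {"offset":[-0.018,-0.006,0.028],"turn":[-9.6,0,0]},
    {"offset":[-0.018,-0.012,0.056],"turn":[-19.2,0,0]},
    {"offset":[-0.018,-0.018,0.084],"turn":[-28.8,0,0]},
    {"offset":[-0.018,-0.024,0.112],"turn":[-38.4,0,0]},
    {"offset":[-0.018,-0.03,0.14],"turn":[-48,0,0]},
    {"offset":[-0.018,-0.036,0.168],"turn":[-57.6,0,0]},
    {"offset":[-0.018,-0.042,0.2],"turn":[-67.2,0,0]},
    {"offset":[-0.018,-0.048,0.23],"turn":[-76.8,0,0]},
    {"offset":[-0.018,-0.053,0.254],"turn":[-86.4,0,0]},
    {"offset":[-0.018,-0.053,0.254],"turn":[-86.4,0,0]},
  ],
)

```text
time_s: 4.8
position: [0.6011, 0.0668, 0.418]
tcp_rot: [0.253, -0.66, 0.254, 0.661]
contact_force: [-0.5, 0.1, 0.1]
width: 0.0853
```

```bash
python3 - <<'E'
from h import *
d=snap("wrist")
for n in ["cap_knob","cap"]:
    for r in models.trace("wrist",n)[:2]:
        m=r["region"].astype(np.uint8); c=max(cv2.findContours(m,0,2)[0],key=cv2.contourArea)
        q=cv2.minAreaRect(c); print(n,round(r["confidence"],2),r["location"],q,atz(d,r["location"],.314 if n=="cap_knob" else .288),atz(d,q[0],.288))
img=d["img"].copy()
# overlay predicted model
X=np.array([.599,.073]);
save("w1",img)
E
python3 go.py
```

```text
cap 0.56 [319.7, 226.2] ((321.4615173339844, 224.80767822265625), (135.5162353515625, 139.0463104248047), 78.69007110595703) [0.5992 0.0703 0.288 ] [0.5974 0.0704 0.288 ]
4.95 [0.5997 0.0655 0.4195] F [0.4341 0.0964 1.0615] w 0.08548121172837675 q [-0.02  0.43  0.68  1.82 -0.   -0.86]
```

View pics/w1.png

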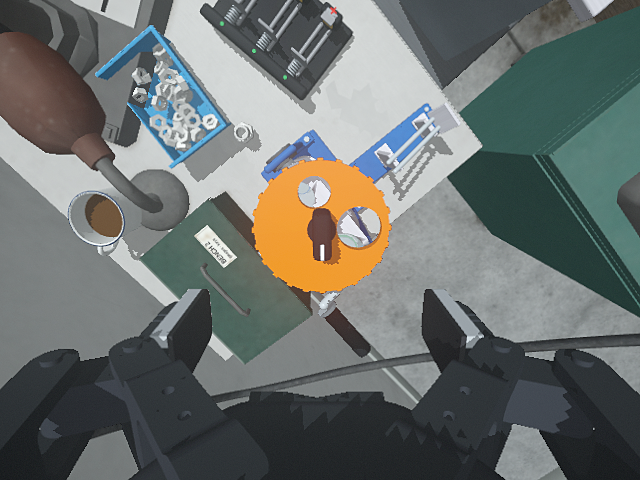

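```bash
python3 go.py 0.598 0.071 0.294 138.6
```

```text
4.95 [0.5997 0.0655 0.4195] F [0.4341 0.0964 1.0615] w 0.08548121172837675 q [-0.02  0.43  0.68  1.82 -0.   -0.86]
offset [ 0.1255 -0.003   0.0049] turn [-0.8  -0.   -0.02]
```

Call:
move_arm(
  motion=[
    {"offset":[0.04,-0.003,0.005],"turn":[-0.8,0,0]},
    {"offset":[0.08,-0.003,0.005],"turn":[-0.8,0,0]},
    {"offset":[0.11,-0.003,0.005],"turn":[-0.8,0,0]},
    {"offset":[0.125,-0.003,0.005],"turn":[-0.8,0,0]},
    {"offset":[0.125,-0.003,0.005],"turn":[-0.8,0,0]},
  ],
  fingers=0.05,
)

```text
time_s: 5.58
position: [0.597, 0.0708, 0.2937]
tcp_rot: [0.25, -0.661, 0.25, 0.662]
contact_force: [0.2, 0.4, 0.7]
width: 0.05
```

Call:
move_arm(
  motion=[
    {"offset":[0,0,0],"turn":[0,0,0]},
    {"offset":[0,0,0],"turn":[0,0,0]},
    {"offset":[0,0,0],"turn":[0,0,0]},
    {"offset":[0,0,0],"turn":[0,0,0]},
    {"offset":[0,0,0],"turn":[0,0,0]},
  ],
  fingers=0.0,
)

```text
time_s: 6.2
position: [0.5991, 0.0709, 0.2958]
tcp_rot: [-0.249, 0.663, -0.249, -0.661]
contact_force: [-1.2, -3.4, 5.8]
width: 0.0126
```

Call:
move_arm(
  motion=[
    {"offset":[0,0,0],"turn":[8,0,0]},
    {"offset":[0,0,0],"turn":[16,0,0]},
    {"offset":[0,0,0],"turn":[24,0,0]},
    {"offset":[0,0,0],"turn":[32,0,0]},
    {"offset":[0,0,0],"turn":[40,0,0]},
    {"offset":[0,0,0],"turn":[46,0,0]},
    {"offset":[0,0,0],"turn":[51,0,0]},
    {"offset":[0,0,0],"turn":[51,0,0]},
    {"offset":[0,0,0],"turn":[51,0,0]},
  ],
)

```text
time_s: 7.32
position: [0.5986, 0.0725, 0.2958]
tcp_rot: [0.511, -0.49, 0.509, 0.49]
contact_force: [-1.8, 2.0, 7.4]
width: 0.0126
```

Call:
move_arm(
  motion=[
    {"offset":[0,0,0],"turn":[0,0,0]},
    {"offset":[0,0,0],"turn":[0,0,0]},
    {"offset":[0,0,0],"turn":[0,0,0]},
    {"offset":[-0.05,0,0],"turn":[0,0,0]},
    {"offset":[-0.11,0,0],"turn":[0,0,0]},
    {"offset":[-0.15,0,0],"turn":[0,0,0]},
    {"offset":[-0.15,0,0],"turn":[0,0,0]},
    {"offset":[-0.15,0,0],"turn":[0,0,0]},
  ],
  fingers=0.05,
)

```text
time_s: 8.32
position: [0.5988, 0.0715, 0.4433]
tcp_rot: [0.51, -0.49, 0.51, 0.49]
contact_force: [-0.3, -0.2, -0.8]
width: 0.0499
```

```bash
python3 - <<'E'
from h import *
d=snap("wrist");save("w2",d["img"]);t=snap("top")
for n in ["cap_knob","cap","crank_grip","charger"]:
    for r in models.trace("wrist",n)[:1]:
        m=r["region"].astype(np.uint8); c=max(cv2.findContours(m,0,2)[0],key=cv2.contourArea)
        q=cv2.minAreaRect(c); print(n,round(r["confidence"],2),r["location"],q)
a=cv2.resize(t["img"][165:320,140:355],None,fx=2,fy=2,interpolation=2)
b=d["img"].copy(); b[:310,:430]=a  if False else b[:310,:430]
save("w2",b)
E
python3 go.py
```

```text
cap_knob 0.85 [313.7, 220.8] ((317.38775634765625, 215.5902557373047), (125.4380874633789, 126.76510620117188), 65.224853515625)
cap 0.89 [312.6, 218.7] ((317.65185546875, 215.54095458984375), (124.61117553710938, 127.47379302978516), 83.2901611328125)
crank_grip 0.71 [323.9, 219.6] ((353.4856872558594, 212.91842651367188), (124.91938781738281, 201.61660766601562), 85.74616241455078)
charger 0.66 [199.2, 107.3] ((196.84197998046875, 105.42047119140625), (86.55081939697266, 115.65780639648438), 76.90811157226562)
8.625 [0.5981 0.0715 0.4434] F [-0.5865 -0.1522  0.3503] w 0.05018370314241745 q [-0.01  0.46  0.79  1.9  -0.    0.03]
```

View pics/w2.png

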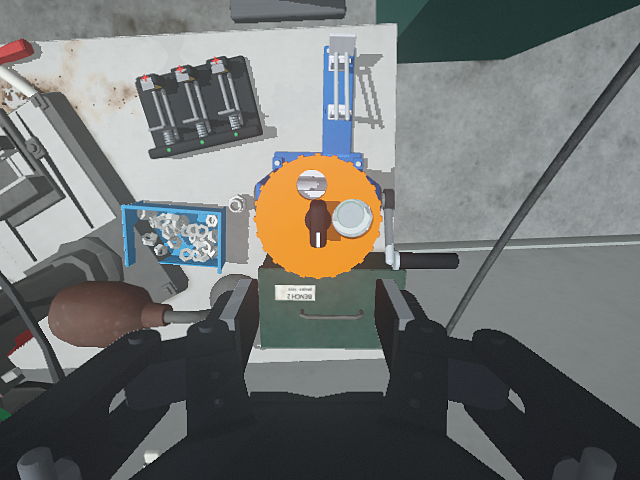

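```bash
python3 - <<'E'
from h import *
d=snap("wrist")
print("handle",atz(d,(404,261),.22),atz(d,(459,261),.22),"axis",atz(d,(317.5,215.5),.288))
h=atz(d,(351,218),.288)-atz(d,(317.5,215.5),.288);print(np.degrees(np.arctan2(h[1],h[0])))
from fit import *
for p in [(.598,.071,-.0487),(.598,.071,0)]:
    c,s=np.cos(p[2]),np.sin(p[2])
    W=lambda P:np.array([[p[0]+c*x-s*y,p[1]+s*x+c*y,z] for x,y,z in np.array(P)/1000])
    print(p,proj(d,W([(61,90.5,220),(61,155.5,220),(-200,7,8),(-200,53,8),(0,0,288)])).round(1).tolist(), W([(60.6,123,220),(-60.6,123,220),(-157,30,92)]))
E
```

```text
handle [0.6654 0.1654 0.22  ] [0.6679 0.2259 0.22  ] axis [0.5956 0.073  0.288 ]
83.35034344398004
(0.598, 0.071, -0.0487) [[397.7, 259.5], [456.8, 259.9], [321.6, 44.3], [352.6, 44.7], [315.2, 218.3]] [[0.6645 0.1909 0.22  ]
 [0.5435 0.1968 0.22  ]
 [0.4426 0.1086 0.092 ]]
(0.598, 0.071, 0) [[400.6, 255.6], [460.1, 253.3], [315.0, 44.2], [346.0, 42.9], [315.2, 218.3]] [[0.6586 0.194  0.22  ]
 [0.5374 0.194  0.22  ]
 [0.441  0.101  0.092 ]]
```

```bash
python3 - <<'E'
from h import *
d=snap("wrist");t=snap("top")
for a in[(405,268),(405,275)]:
  for b in [(172,167),(174,175)]: print(tri((d,a),(t,b)))
E
python3 go.py .665 .204 .33 -2.8
```

```text
[ 0.7624  0.2239 -0.0041]
[0.7123 0.189  0.1218]
[0.7436 0.2042 0.0729]
[0.6994 0.1747 0.1781]
8.775 [0.5983 0.0715 0.444 ] F [ 0.5547 -0.0169  0.2764] w 0.04996216820222119 q [-0.01  0.46  0.79  1.9  -0.    0.03]
offset [ 0.114  -0.0615  0.135 ] turn [90.53 -0.03 -0.02]
```

Call:
move_arm(
  motion=[
    {"offset":[0,-0.006,0.015],"turn":[10,0,0]},
    {"offset":[0,-0.015,0.03],"turn":[20,0,0]},
    {"offset":[0,-0.025,0.05],"turn":[30,0,0]},
    {"offset":[0,-0.035,0.07],"turn":[40,0,0]},
    {"offset":[0,-0.045,0.1],"turn":[50,0,0]},
    {"offset":[0.02,-0.055,0.13],"turn":[60,0,0]},
    {"offset":[0.05,-0.061,0.135],"turn":[70,0,0]},
    {"offset":[0.09,-0.061,0.135],"turn":[80,0,0]},
    {"offset":[0.114,-0.061,0.135],"turn":[90.5,0,0]},
    {"offset":[0.114,-0.061,0.135],"turn":[90.5,0,0]},
    {"offset":[0.114,-0.061,0.135],"turn":[90.5,0,0]},
  ],
  fingers=0.036,
)

```text
time_s: 10.15
position: [0.6651, 0.204, 0.3319]
tcp_rot: [0.708, 0.016, 0.706, -0.016]
contact_force: [-0.2, -0.1, 0.8]
width: 0.0358
```

```bash
python3 - <<'E'
from h import *
d=snap("wrist");save("w3",d["img"])
E
python3 go.py .665 .204 .203 -2.8
```

```text
10.2 [0.6655 0.2041 0.3323] F [ 0.5591 -0.1487 -0.1878] w 0.03616052967019702 q [ 0.18  0.6   0.74  1.71 -0.    1.8 ]
offset [ 0.1293 -0.0002 -0.0009] turn [ 0.16  0.18 -0.04]
```

View pics/w3.png

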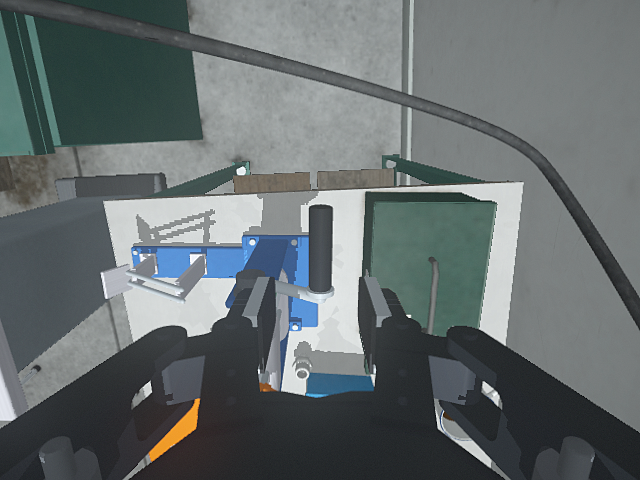

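Call:
move_arm(
  motion=[
    {"offset":[0.05,0,0],"turn":[0,0,0]},
    {"offset":[0.09,0,0],"turn":[0,0,0]},
    {"offset":[0.12,0,0],"turn":[0,0,0]},
    {"offset":[0.13,0,0],"turn":[0,0,0]},
    {"offset":[0.13,0,0],"turn":[0,0,0]},
  ],
)

```text
time_s: 10.82
position: [0.6654, 0.204, 0.2012]
tcp_rot: [0.707, 0.017, 0.707, -0.017]
contact_force: [0.2, 0.8, -0.2]
width: 0.036
```

Call:
move_arm(
  motion=[
    {"offset":[0,0,0],"turn":[0,0,0]},
    {"offset":[0,0,0],"turn":[0,0,0]},
    {"offset":[0,0,0],"turn":[0,0,0]},
  ],
  fingers=0.022,
)

```text
time_s: 11.2
position: [0.6662, 0.2041, 0.2019]
tcp_rot: [0.708, 0.017, 0.705, -0.017]
contact_force: [3.6, -0.2, 2.2]
width: 0.022
```

Call:
move_arm(
  motion=[
    {"offset":[-0.005,0,-0.003],"turn":[0,0,0]},
    {"offset":[-0.01,0,-0.007],"turn":[0,0,0]},
    {"offset":[-0.0145,0,-0.011],"turn":[0,0,0]},
    {"offset":[-0.0185,0,-0.0155],"turn":[0,0,0]},
    {"offset":[-0.022,0,-0.0205],"turn":[0,0,0]},
    {"offset":[-0.0255,0,-0.0255],"turn":[0,0,0]},
    {"offset":[-0.0285,0,-0.031],"turn":[0,0,0]},
    {"offset":[-0.031,0,-0.0365],"turn":[0,0,0]},
    {"offset":[-0.0325,0,-0.0425],"turn":[0,0,0]},
    {"offset":[-0.034,0,-0.0485],"turn":[0,0,0]},
    {"offset":[-0.0345,0,-0.0545],"turn":[0,0,0]},
    {"offset":[-0.035,0,-0.0605],"turn":[0,0,0]},
  ],
)

```text
time_s: 12.7
position: [0.6086, 0.207, 0.239]
tcp_rot: [0.711, 0.018, 0.703, -0.017]
contact_force: [8.7, 1.1, 6.7]
width: 0.0219
```

Call:
move_arm(
  motion=[
    {"offset":[0,0,-0.006],"turn":[0,0,0]},
    {"offset":[0.001,0,-0.012],"turn":[0,0,0]},
    {"offset":[0.0025,0,-0.018],"turn":[0,0,0]},
    {"offset":[0.004,0,-0.024],"turn":[0,0,0]},
    {"offset":[0.0065,0,-0.0295],"turn":[0,0,0]},
    {"offset":[0.0095,0,-0.035],"turn":[0,0,0]},
    {"offset":[0.0125,0,-0.04],"turn":[0,0,0]},
    {"offset":[0.0165,0,-0.045],"turn":[0,0,0]},
    {"offset":[0.0205,0,-0.0495],"turn":[0,0,0]},
    {"offset":[0.025,0,-0.0535],"turn":[0,0,0]},
    {"offset":[0.03,0,-0.0575],"turn":[0,0,0]},
    {"offset":[0.035,0,-0.0605],"turn":[0,0,0]},
  ],
)

```text
time_s: 14.2
position: [0.5466, 0.21, 0.2025]
tcp_rot: [0.709, 0.018, 0.704, -0.017]
contact_force: [6.3, 0.3, 5.3]
width: 0.022
```

Call:
move_arm(
  motion=[
    {"offset":[0.003,0,-0.002],"turn":[0,0,0]},
    {"offset":[0.006,0,-0.004],"turn":[0,0,0]},
    {"offset":[0.008,0,-0.006],"turn":[0,0,0]},
    {"offset":[0.008,0,-0.006],"turn":[0,0,0]},
    {"offset":[0.008,0,-0.006],"turn":[0,0,0]},
  ],
)

```text
time_s: 14.82
position: [0.5453, 0.2103, 0.197]
tcp_rot: [0.713, 0.018, 0.701, -0.017]
contact_force: [13.7, -1.2, 8.7]
width: 0.0219
```

```bash
python3 - <<'E'
from h import *
d=snap("wrist");t=snap("top");s=snap("scene")
a=cv2.resize(t["img"][165:320,140:350],(420,310));b=cv2.resize(s["img"][190:360,160:300],(372,452));c=cv2.resize(d["img"],(372,279))
o=np.zeros((590,800,3),np.uint8);o[:310,:420]=a;o[:452,425:797]=b;o[311:590,:372]=c;save("c1",o)
for c in ("top","scene"): print([(r["location"],r["confidence"]) for r in models.spot_in(c,"cell_a")])
E
python3 go.py
```

```text
[([208.0, 288.9], 0.72), ([215.0, 214.4], 0.24)]
[]
15.075 [0.5453 0.2103 0.197 ] F [13.9553 -0.67    9.2937] w 0.02193982854890426 q [ 0.23  0.33 -0.02  1.21 -0.    1.85]
```

View pics/c1.png

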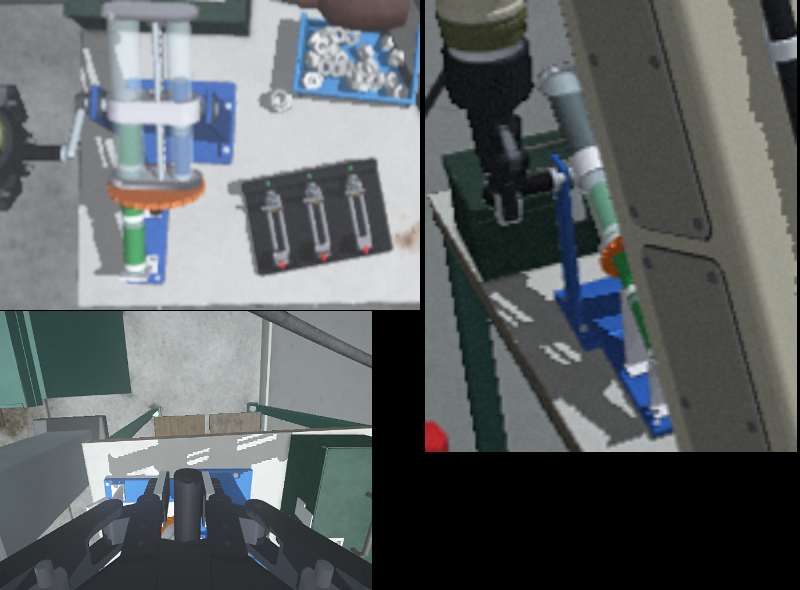

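Call:
move_arm(
  motion=[
    {"offset":[0.006,0,-0.002],"turn":[0,0,0]},
    {"offset":[-0.003,0,0.003],"turn":[0,0,0]},
    {"offset":[-0.003,0,0.003],"turn":[0,0,0]},
    {"offset":[-0.06,0,0.003],"turn":[0,0,0]},
    {"offset":[-0.12,0,0.003],"turn":[0,0,0]},
    {"offset":[-0.14,0,0.003],"turn":[0,0,0]},
  ],
  fingers=0.04,
)

```text
time_s: 15.82
position: [0.5414, 0.2103, 0.3363]
tcp_rot: [0.708, 0.017, 0.705, -0.017]
contact_force: [0.5, 0.4, -0.1]
width: 0.0398
```

```bash
python3 go.py .389 .110 .22 87.2 -30; python3 - <<'E'
from h import *
t=snap("top")
for r in models.trace("top","cell_a")[:2]: print(r["location"],r["confidence"],atz(t,r["location"],.1),cv2.minAreaRect(np.argwhere(r["region"])[:,::-1].astype(np.float32)))
for r in models.trace("top","charger")[:1]: print(r["location"],r["confidence"])
E
```

```text
15.825 [0.5414 0.2103 0.3363] F [ 0.5424  0.4177 -0.1319] w 0.03977956262475886 q [0.23 0.32 0.31 1.56 0.   1.85]
offset [ 0.1155 -0.1077 -0.1479] turn [-87.76 -23.24 -23.38]
[205.5, 274.3] 0.66 [0.4762 0.113  0.1   ] ((206.0, 273.0), (8.0, 10.0), 90.0)
[204.7, 290.2] 0.5 [0.4387 0.1144 0.1   ] ((207.11846923828125, 289.1322937011719), (24.018518447875977, 10.983063697814941), 86.8201675415039)
[298.6, 272.5] 0.73
```

Call:
move_arm(
  motion=[
    {"offset":[0,-0.01,-0.03],"turn":[-9.75,-2.58,-2.6]},
    {"offset":[0,-0.02,-0.06],"turn":[-19.5,-5.17,-5.2]},
    {"offset":[0,-0.035,-0.09],"turn":[-29.3,-7.75,-7.8]},
    {"offset":[0.01,-0.05,-0.12],"turn":[-39,-10.3,-10.4]},
    {"offset":[0.02,-0.065,-0.148],"turn":[-48.8,-12.9,-13]},
    {"offset":[0.04,-0.08,-0.148],"turn":[-58.5,-15.5,-15.6]},
    {"offset":[0.06,-0.095,-0.148],"turn":[-68.3,-18.1,-18.2]},
    {"offset":[0.09,-0.108,-0.148],"turn":[-78,-20.7,-20.8]},
    {"offset":[0.115,-0.108,-0.148],"turn":[-87.8,-23.2,-23.4]},
    {"offset":[0.115,-0.108,-0.148],"turn":[-87.8,-23.2,-23.4]},
    {"offset":[0.115,-0.108,-0.148],"turn":[-87.8,-23.2,-23.4]},
  ],
  fingers=0.046,
)

```text
time_s: 17.35
position: [0.3884, 0.1093, 0.218]
tcp_rot: [0.62, -0.602, 0.371, 0.339]
contact_force: [-0.1, 0.5, 0.2]
width: 0.0462
```

```bash
python3 - <<'E'
from h import *
t=snap("top");d=snap("wrist");save("w4",d["img"])
for n in("cell_a","cell_a_plus"):
  for r in models.trace("wrist",n)[:3]: print(n,r["location"],r["confidence"],cv2.minAreaRect(np.argwhere(r["region"])[:,::-1].astype(np.float32)))
print([(r["location"],r["confidence"]) for r in models.spot_in("top","cell_a")])
X=np.array([[.4417,.110,.092]]); a=np.array([.866*.9988,-.866*.0487,.5])*.0325
print(proj(d,[X[0],X[0]-a,X[0]+a]))
E
python3 go.py .449 .110 .079 87.2 -30
```

```text
cell_a [320.5, 205.3] 0.8 ((321.0, 205.5), (81.0, 34.0), 90.0)
cell_a [320.4, 274.8] 0.66 ((321.5, 275.0), (60.0, 31.0), 90.0)
[([204.8, 288.4], 0.49), ([207.4, 274.5], 0.39), ([409.2, 290.7], 0.3)]
[[319.9867 202.0251]
 [320.0261 160.5387]
 [319.9481 241.1008]]
17.6 [0.389  0.1097 0.2186] F [ 0.4651 -0.3362  0.5865] w 0.04563760205073763 q [ 0.15 -0.42 -0.81  0.67 -0.1   0.17]
offset [0.1509 0.0174 0.0035] turn [ 0.05 -0.08 -0.2 ]
```

View pics/w4.png

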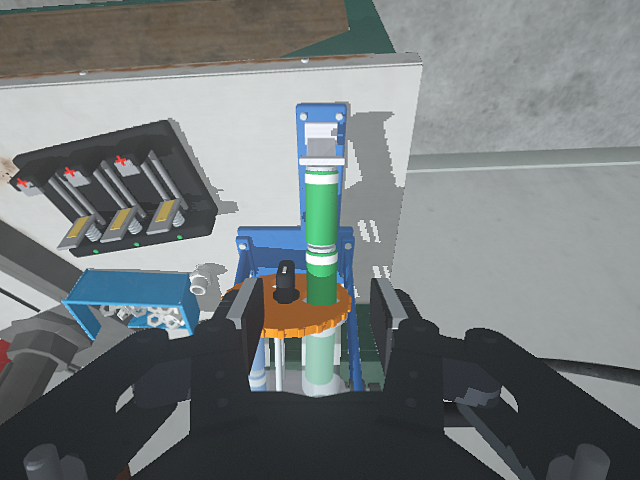

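Call:
move_arm(
  motion=[
    {"offset":[0.03,0.017,0.004],"turn":[0,0,0]},
    {"offset":[0.07,0.017,0.004],"turn":[0,0,0]},
    {"offset":[0.11,0.017,0.004],"turn":[0,0,0]},
    {"offset":[0.135,0.017,0.004],"turn":[0,0,0]},
    {"offset":[0.151,0.017,0.004],"turn":[0,0,0]},
    {"offset":[0.151,0.017,0.004],"turn":[0,0,0]},
    {"offset":[0.151,0.017,0.004],"turn":[0,0,0]},
  ],
)

```text
time_s: 18.48
position: [0.4484, 0.1102, 0.0783]
tcp_rot: [0.619, -0.603, 0.37, 0.34]
contact_force: [0.3, -0.2, -0.2]
width: 0.0463
```

Call:
move_arm(
  motion=[
    {"offset":[0,0,0],"turn":[0,0,0]},
    {"offset":[0,0,0],"turn":[0,0,0]},
    {"offset":[0,0,0],"turn":[0,0,0]},
    {"offset":[0,0,0],"turn":[0,0,0]},
    {"offset":[0,0,0],"turn":[0,0,0]},
  ],
  fingers=0.0,
)

```text
time_s: 19.1
position: [0.4484, 0.1102, 0.0789]
tcp_rot: [0.62, -0.604, 0.369, 0.339]
contact_force: [-4.4, 0.7, 6.1]
width: 0.0242
```

```bash
python3 go.py .449 .111 .0785 87.2 -30;
```

```text
19.1 [0.4484 0.1102 0.0789] F [-4.3854  0.6683  6.1457] w 0.024210915360679517 q [ 0.12 -0.11 -1.01  0.15 -0.09  0.15]
offset [ 0.0006 -0.0002  0.0008] turn [ 0.07 -0.08 -0.15]
```

Call:
move_arm(
  motion=[
    {"offset":[-0.02,0,0],"turn":[0,0,0]},
    {"offset":[-0.05,0,0],"turn":[0,0,0]},
    {"offset":[-0.09,0,0],"turn":[0,0,0]},
    {"offset":[-0.13,0,0],"turn":[0,0,0]},
    {"offset":[-0.13,0,0],"turn":[0,0,0]},
  ],
)

```text
time_s: 19.73
position: [0.3846, 0.1139, 0.1943]
tcp_rot: [0.621, -0.604, 0.368, 0.338]
contact_force: [0.7, 0.1, -1.4]
width: 0.0236
```

```bash
python3 go.py .47 -.17 .20 98
```

```text
19.725 [0.3846 0.1139 0.1943] F [ 0.6896  0.0724 -1.4495] w 0.02362100793172572 q [ 0.17 -0.42 -0.87  0.6  -0.11  0.19]
offset [ 0.0449 -0.0883 -0.2795] turn [-10.49  -2.86  30.03]
```

Call:
move_arm(
  motion=[
    {"offset":[0.006,-0.011,-0.035],"turn":[-1.3,-0.36,3.75]},
    {"offset":[0.011,-0.022,-0.07],"turn":[-2.6,-0.72,7.5]},
    {"offset":[0.017,-0.033,-0.105],"turn":[-3.9,-1.1,11.25]},
    {"offset":[0.022,-0.044,-0.14],"turn":[-5.2,-1.4,15]},
    {"offset":[0.028,-0.055,-0.175],"turn":[-6.5,-1.8,18.75]},
    {"offset":[0.034,-0.066,-0.21],"turn":[-7.9,-2.15,22.5]},
    {"offset":[0.04,-0.077,-0.245],"turn":[-9.2,-2.5,26.3]},
    {"offset":[0.045,-0.088,-0.28],"turn":[-10.5,-2.86,30]},
    {"offset":[0.045,-0.088,-0.28],"turn":[-10.5,-2.86,30]},
    {"offset":[0.045,-0.088,-0.28],"turn":[-10.5,-2.86,30]},
  ],
)

```text
time_s: 20.98
position: [0.468, -0.1707, 0.1944]
tcp_rot: [0.462, -0.531, 0.466, 0.536]
contact_force: [0.3, 0.1, -0.9]
width: 0.0242
```

```bash
python3 - <<'E'
from h import *
d=snap("wrist");save("w5",d["img"])
for n in("cell_a","cell_a_plus","charger"):
  for r in models.trace("wrist",n)[:3]: print(n,r["location"],r["confidence"],cv2.minAreaRect(np.argwhere(r["region"])[:,::-1].astype(np.float32)))
p=(.4872,-.1278,.1399);c,s=np.cos(p[2]),np.sin(p[2])
W=lambda P:np.array([[p[0]+c*x-s*y,p[1]+s*x+c*y,z] for x,y,z in np.array(P)/1000])
print(proj(d,W([(64,86,14),(64,-86,14),(-54,-86,14),(-54,86,14)])).round(0).tolist())
E
python3 go.py
```

```text
cell_a [315.7, 317.4] 0.63 ((316.5, 317.0), (158.0, 67.0), 90.0)
charger [400.9, 225.3] 0.77 ((384.848876953125, 239.44967651367188), (133.43699645996094, 186.25099182128906), 87.86309051513672)
charger [611.7, 354.7] 0.69 ((604.5, 344.0), (44.0, 69.0), 90.0)
charger [285.9, 380.3] 0.26 ((316.5435485839844, 377.5373840332031), (85.15255737304688, 26.114822387695312), 0.8425242304801941)
[[442.0, 300.0], [269.0, 301.0], [265.0, 182.0], [453.0, 182.0]]
21.175 [ 0.4681 -0.1701  0.196 ] F [ 0.5574 -1.164  -1.1539] w 0.023668584083773345 q [-0.51  0.18 -0.21  1.18 -0.   -0.65]
```

View pics/w5.png

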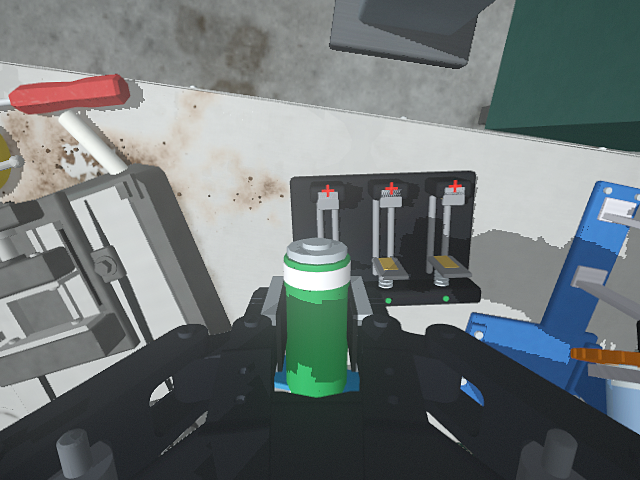

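```bash
cat > fitc.py <<'E'
from fit import *
def fitch(px,keys,cam="wrist",x0=(.48,-.11,.1)):
    d=snap(cam); x,f=fit(d,keys,px,x0); print("chg",x,"res",f.round(1).tolist())
    return d,x
def tipy(d,px,xt):
    K=d["mtx"];M=np.array(d["mount"]); s=(np.array(px)-K[:2,2])/[K[0,0],K[1,1]];u=s.copy()
    for _ in range(20):u=s/(1+d["k1"]*(u@u))
    v=M[:3,:3]@[u[0],u[1],1];o=M[:3,3]; return o+v*(xt-o[0])/v[0]
def bays(x):
    c,s=np.cos(x[2]),np.sin(x[2])
    return {i:(x[0]+c*-.0035-s*y,x[1]+s*-.0035+c*y) for i,y in enumerate((.052,0,-.052))}
E
python3 - <<'E'
from fitc import *
d,x=fitch([(291,177),(475,171),(480,302)],[(-54,-86,14),(-54,86,14),(64,86,14)])
print(bays(x)); print("tip",[tipy(d,(318,243),a) for a in(-.012,-.015,-.018)])
t=snap("top")
for r in models.trace("top","charger")[:2]: print(r["location"],r["confidence"],cv2.boxPoints(cv2.minAreaRect(np.argwhere(r["region"])[:,::-1].astype(np.float32))).tolist(), atz(t,r["location"],.02))
c,s=np.cos(x[2]),np.sin(x[2]);W=lambda P:np.array([[x[0]+c*a-s*b,x[1]+s*a+c*b,z] for a,b,z in np.array(P)/1000])
print(proj(t,W([(64,86,14),(64,-86,14),(-54,-86,14),(-54,86,14)])).round(1).tolist())
print("plates/catches wrist",proj(d,W([(23,12+52,68),(23,0,68),(-30,52,49),(-30,0,49),(-30,-52,49)])).round(0).tolist())
E
```

```text
chg [ 0.4773 -0.103   0.1748] res [[0.1, 0.8], [4.9, 0.3], [10.2, 11.1]]
{0: (np.float64(0.464856542639334), np.float64(-0.05241598829655533)), 1: (np.float64(0.4739007625711525), np.float64(-0.10362343000012901)), 2: (np.float64(0.48294498250297097), np.float64(-0.1548308717037027))}
tip [array([-0.012 ,  0.0287,  0.0012]), array([-0.015 ,  0.0297,  0.0012]), array([-0.018 ,  0.0306,  0.0011])]
[272.5, 264.8] 0.92 [[260.02398681640625, 255.6320037841797], [290.64801025390625, 250.0640106201172], [298.072021484375, 290.89599609375], [267.447998046875, 296.4639892578125]] [ 0.5023 -0.0393  0.02  ]
[[260.0, 256.0], [326.7, 243.5], [335.4, 289.3], [268.1, 302.1]]
plates/catches wrist [[474.0, 273.0], [396.0, 276.0], [455.0, 206.0], [393.0, 208.0], [330.0, 210.0]]
```

```bash
python3 - <<'E'
import cv2
a=cv2.imread('pics/w5.png')[165:310,285:490];cv2.imwrite('pics/w5z.png',cv2.resize(a,None,fx=3.8,fy=3.8,interpolation=2))
E
```

```text
(no output)
```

View pics/w5z.png

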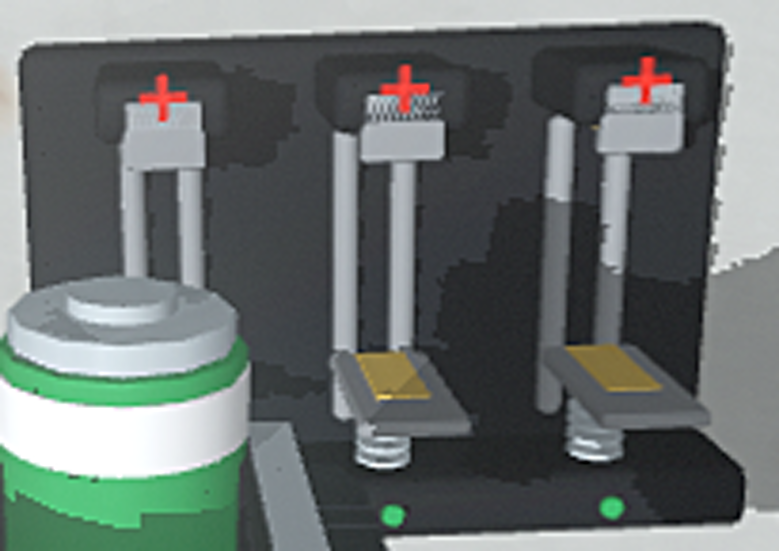

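```bash
python3 - <<'E'
from fitc import *
Z=lambda l:[(285+(x+.5)/3.8-.5,165+(y+.5)/3.8-.5) for x,y in l]
d,x=fitch(Z([(402,160),(641,153),(163,169),(377,350),(588,347),(22,45),(722,24)]),[(-30,0,49),(-30,52,49),(-30,-52,49),(23,0,21),(23,52,21),(-54,-86,14),(-54,86,14)])
print({k:np.round(v,4) for k,v in bays(x).items()},90+np.degrees(x[2]))
E
```

```text
chg [ 0.4775 -0.1054  0.1718] res [[0.3, 0.4], [0.1, 0.3], [0.7, 0.0], [0.3, 0.2], [1.0, 1.1], [1.4, 0.4], [3.3, 0.0]]
{0: array([ 0.4652, -0.0547]), 1: array([ 0.4741, -0.106 ]), 2: array([ 0.483 , -0.1572])} 99.84086631572569
```

```bash
python3 go.py .4708 -.1593 .0656 99.84
```

```text
21.375 [ 0.4686 -0.1706  0.1962] F [ 0.2741 -0.2757 -0.974 ] w 0.023890126263187234 q [-0.51  0.18 -0.21  1.18 -0.   -0.65]
offset [ 0.1306 -0.0046  0.011 ] turn [-1.84 -0.05 -0.33]
```

Call:
move_arm(
  motion=[
    {"offset":[0.03,-0.005,0.011],"turn":[-1.8,0,0]},
    {"offset":[0.07,-0.005,0.011],"turn":[-1.8,0,0]},
    {"offset":[0.11,-0.005,0.011],"turn":[-1.8,0,0]},
    {"offset":[0.13,-0.005,0.011],"turn":[-1.8,0,0]},
    {"offset":[0.13,-0.005,0.011],"turn":[-1.8,0,0]},
    {"offset":[0.13,-0.005,0.011],"turn":[-1.8,0,0]},
  ],
)

```text
time_s: 22.12
position: [0.472, -0.16, 0.0668]
tcp_rot: [0.454, -0.54, 0.457, 0.542]
contact_force: [0.1, -0.7, 0.0]
width: 0.0239
```

```bash
python3 - <<'E'
from h import *
for i in range(4):
    d=snap("wrist");s=env.read_state();print(s["position"],s["contact_force"])
save("w6",d["img"])
E
python3 go.py .4708 -.1593 .0656 99.84
```

```text
[ 0.4723 -0.1601  0.0671] [-0.8903 -0.5639 -0.9493]
[ 0.4723 -0.1602  0.0671] [-0.3001  0.0948 -1.6003]
[ 0.4722 -0.1601  0.0671] [ 0.4181  0.2222 -0.7925]
[ 0.4721 -0.1601  0.0669] [-0.8698 -0.5676 -1.6725]
22.325 [ 0.4721 -0.1601  0.0669] F [-0.8698 -0.5676 -1.6725] w 0.024119851938585693 q [-0.49  0.28 -0.42  0.87 -0.   -0.66]
offset [0.0013 0.0011 0.001 ] turn [-0.08 -0.09 -0.27]
```

View pics/w6.png

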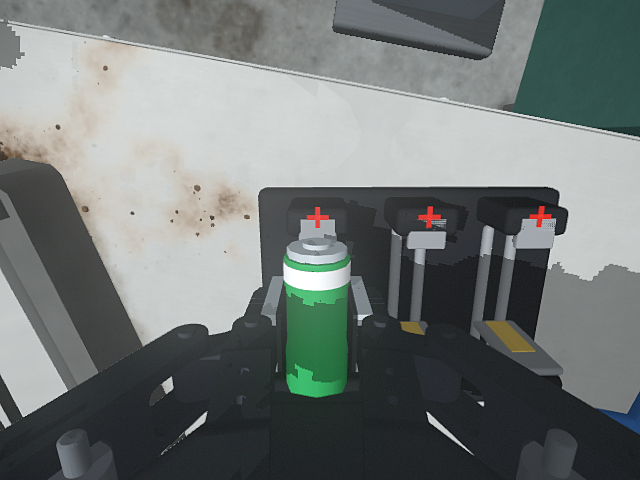

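```bash
python3 - <<'E'
from fitc import *
d,x=fitch([(427,248),(533,247.5),(259,189),(560,189)],[(-30,0,49),(-30,52,49),(-54,-86,14),(-54,86,14)])
print(proj(d,[(0,0,0)]) is None)
p=(.4775,-.1054,.1718);c,s=np.cos(p[2]),np.sin(p[2])
print(proj(d,[[p[0]+c*a-s*b,p[1]+s*a+c*b,z] for a,b,z in [(-.03,0,.049),(-.03,.052,.049),(-.054,-.086,.014),(-.054,.086,.014)]]))
print(tipy(d,(317,243),-.0144), bays(x))
E
```

```text
chg [ 0.4762 -0.106   0.1729] res [[1.2, 0.8], [1.3, 0.9], [4.2, 0.5], [4.4, 1.0]]
False
[[426.4217 251.4884]
 [534.6583 251.2614]
 [255.6896 190.7449]
 [564.6502 190.6117]]
[-0.0144  0.0295  0.0008] {0: (np.float64(0.4638339825763108), np.float64(-0.055368266341995855)), 1: (np.float64(0.47278251609388755), np.float64(-0.1065925159498213)), 2: (np.float64(0.4817310496114643), np.float64(-0.15781676555764676))}
```

Call:
move_arm(
  motion=[
    {"offset":[0.008,0,0.0005],"turn":[0,0,0]},
    {"offset":[0.015,0,0.0005],"turn":[0,0,0]},
    {"offset":[0.015,-0.004,0.0005],"turn":[0,0,0]},
    {"offset":[0.015,-0.008,0.0005],"turn":[0,0,0]},
    {"offset":[0.015,-0.012,0.0005],"turn":[0,0,0]},
    {"offset":[0.015,-0.0165,0.0005],"turn":[0,0,0]},
    {"offset":[0.015,-0.017,0.0005],"turn":[0,0,0]},
    {"offset":[0.015,-0.017,0.0005],"turn":[0,0,0]},
  ],
)

```text
time_s: 23.38
position: [0.4865, -0.156, 0.0501]
tcp_rot: [0.453, -0.538, 0.458, 0.543]
contact_force: [-6.0, -1.2, -2.1]
width: 0.0237
```

```bash
python3 - <<'E'
from fitc import *
d=snap("wrist");s=env.read_state();print(s["position"],s["contact_force"],s["width"])
for r in models.trace("wrist","cell_a")[:1]:
    m=r["region"];i=np.argwhere(m);print(r["confidence"],i.min(0),i.max(0))
E
```

```text
[ 0.4865 -0.156   0.0501] [-6.7086 -1.4681 -2.4477] 0.024111902919167937
0.56 [237 283] [396 350]
```

Call:
move_arm(
  motion=[
    {"offset":[0.003,-0.0015,0],"turn":[0,0,0]},
    {"offset":[0.008,-0.0015,0],"turn":[0,0,0]},
    {"offset":[0.013,-0.0015,0],"turn":[0,0,0]},
    {"offset":[0.018,-0.0015,0],"turn":[0,0,0]},
    {"offset":[0.02,-0.0015,0],"turn":[0,0,0]},
    {"offset":[0.02,-0.0015,0],"turn":[0,0,0]},
  ],
)

```text
time_s: 24.22
position: [0.4879, -0.1559, 0.0303]
tcp_rot: [0.453, -0.538, 0.458, 0.543]
contact_force: [-6.0, -1.8, -0.1]
width: 0.0243
```

```bash
python3 - <<'E'
from fitc import *
d=snap("wrist");s=env.read_state();print(s["position"],s["contact_force"],s["width"]);save("w7",d["img"][100:440])
E
```

```text
[ 0.4878 -0.1559  0.0302] [-5.2088 -1.8782 -0.9307] 0.0235393264496162
```

View pics/w7.png

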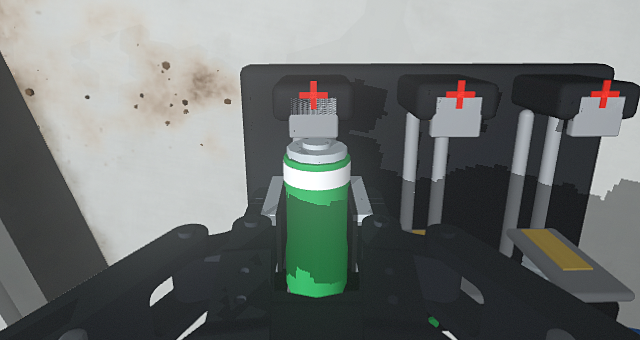

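Call:
move_arm(
  motion=[
    {"offset":[0.005,0,-0.001],"turn":[0,0,0]},
    {"offset":[0.01,0,-0.001],"turn":[0,0,0]},
    {"offset":[0.014,0,-0.001],"turn":[0,0,0]},
    {"offset":[0.015,0,-0.001],"turn":[0,0,0]},
    {"offset":[0.015,0,-0.001],"turn":[0,0,0]},
  ],
)

```text
time_s: 24.9
position: [0.4883, -0.157, 0.0181]
tcp_rot: [0.453, -0.539, 0.458, 0.542]
contact_force: [-13.3, 1.3, 23.3]
width: 0.0241
```

Call:
move_arm(
  motion=[
    {"offset":[0,0,0],"turn":[0,0,0]},
    {"offset":[0,0,0],"turn":[0,0,0]},
    {"offset":[0,0,0],"turn":[0,0,0]},
    {"offset":[0,0,0],"turn":[0,0,0]},
  ],
  fingers=0.036,
)

```text
time_s: 25.4
position: [0.4895, -0.1571, 0.0155]
tcp_rot: [0.454, -0.539, 0.457, 0.542]
contact_force: [0.1, -0.4, 0.1]
width: 0.036
```

Call:
move_arm(
  motion=[
    {"offset":[-0.03,0,0],"turn":[0,0,0]},
    {"offset":[-0.07,0,0],"turn":[0,0,0]},
    {"offset":[-0.12,0.01,0.02],"turn":[0,0,0]},
    {"offset":[-0.18,0.02,0.04],"turn":[0,0,0]},
    {"offset":[-0.2,0.02,0.05],"turn":[0,0,0]},
    {"offset":[-0.2,0.02,0.05],"turn":[0,0,0]},
    {"offset":[-0.2,0.02,0.05],"turn":[0,0,0]},
  ],
)

```text
time_s: 26.28
position: [0.462, -0.111, 0.2146]
tcp_rot: [0.454, -0.539, 0.458, 0.543]
contact_force: [-0.1, -0.3, -0.3]
width: 0.0357
```

```bash
python3 - <<'E'
from fitc import *
d=snap("wrist")
for r in models.trace("wrist","cell_a")[:4]: print(r["location"],r["confidence"],cv2.minAreaRect(np.argwhere(r["region"])[:,::-1].astype(np.float32)))
p=(.4765,-.1058,.1725);c,s=np.cos(p[2]),np.sin(p[2])
P=lambda L:proj(d,[[p[0]+c*a-s*b,p[1]+s*a+c*b,z] for a,b,z in np.array(L)/1000]).round(1)
print("pred cell ends/centre top",P([(-36,-52,43),(29,-52,43),(-3.5,-52,43),(-30,-52,49),(-30,52,49),(23,52,21),(-54,-86,14),(-54,86,14)]).tolist())
b=P([(0,0,30)])[0]
a=d["img"]; y0,x0=int(max(0,min(270,b[1]-100))),int(max(0,min(370,b[0]-135)));a=a[y0:y0+200,x0:x0+265];print(x0,y0)
save("w8",cv2.resize(a,None,fx=3,fy=3,interpolation=2))
E
python3 go.py .389 .110 .22 87.2 -30
```

```text
[262.7, 229.5] 0.9 ((263.5488586425781, 227.1989288330078), (65.96149444580078, 28.148605346679688), 88.72696685791016)
[598.0, 316.5] 0.73 ((595.0421142578125, 321.22265625), (58.82710647583008, 41.079036712646484), 88.02507019042969)
[592.0, 254.5] 0.61 ((593.5, 253.5), (81.0, 41.0), 90.0)
pred cell ends/centre top [[260.1, 192.6], [263.1, 261.5], [261.7, 227.9], [259.4, 200.4], [377.6, 200.1], [370.6, 248.1], [228.5, 169.5], [408.0, 169.0]]
183 128
26.375 [ 0.4616 -0.1109  0.214 ] F [-0.0927 -0.4035 -0.4948] w 0.03582719275658349 q [-0.4   0.13 -0.23  1.22 -0.   -0.57]
offset [-0.0054  0.0343  0.2301] turn [ 12.25   3.3  -30.41]
```

View pics/w8.png

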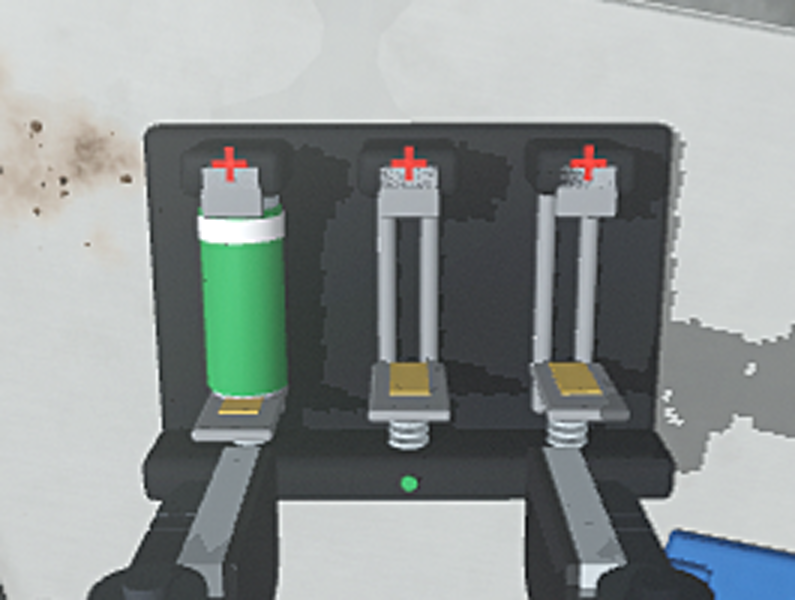

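```bash
python3 - <<'E'
from fitc import *
Z=lambda l:[(183+(x+.5)/3-.5,128+(y+.5)/3-.5) for x,y in l]
d,x=fitch(Z([(232,216),(409,216),(587,215),(409,362),(576,362),(145,126),(673,126)]),[(-30,-52,49),(-30,0,49),(-30,52,49),(23,0,21),(23,52,21),(-54,-86,14),(-54,86,14)])
print({k:np.round(v,4) for k,v in bays(x).items()},90+np.degrees(x[2]))
E
```

```text
chg [ 0.4755 -0.1049  0.1723] res [[0.1, 0.5], [0.4, 0.4], [0.3, 0.5], [0.1, 0.1], [3.2, 0.3], [1.9, 0.3], [1.8, 0.8]]
{0: array([ 0.4632, -0.0543]), 1: array([ 0.4721, -0.1055]), 2: array([ 0.481 , -0.1568])} 99.87212926160336
```

Call:
move_arm(
  motion=[
    {"offset":[-0.005,0.004,0.03],"turn":[1.5,0.4,-3.8]},
    {"offset":[-0.005,0.009,0.06],"turn":[3,0.8,-7.6]},
    {"offset":[-0.005,0.013,0.09],"turn":[4.6,1.2,-11.4]},
    {"offset":[-0.005,0.018,0.12],"turn":[6.1,1.6,-15.2]},
    {"offset":[-0.005,0.022,0.15],"turn":[7.7,2.1,-19]},
    {"offset":[-0.005,0.026,0.18],"turn":[9.2,2.5,-22.8]},
    {"offset":[-0.005,0.03,0.21],"turn":[10.7,2.9,-26.6]},
    {"offset":[-0.005,0.034,0.23],"turn":[12.2,3.3,-30.4]},
    {"offset":[-0.005,0.034,0.23],"turn":[12.2,3.3,-30.4]},
    {"offset":[-0.005,0.034,0.23],"turn":[12.2,3.3,-30.4]},
  ],
  fingers=0.046,
)

```text
time_s: 27.68
position: [0.3901, 0.1097, 0.2208]
tcp_rot: [0.62, -0.605, 0.368, 0.338]
contact_force: [0.2, 0.6, 0.2]
width: 0.0461
```

```bash
cat > cellon.py <<'E'
from fitc import *
d=snap("wrist")
for r in models.trace("wrist","cell_a")[:3]: print(r["location"],r["confidence"],cv2.minAreaRect(np.argwhere(r["region"])[:,::-1].astype(np.float32)))
for o in (0,.003):
  X=np.array([.4417,.110,.092])+np.array([.866,-.042,.5])*o; a=np.array([.866*.9988,-.866*.0487,.5])*.0325
  print("pred centre,button,flat",proj(d,[X,X-a,X+a]).round(1).tolist())
E
python3 cellon.py; python3 go.py .449 .111 .0785 87.2 -30
```

```text
[64.3, 201.1] 0.87 ((65.57588195800781, 201.64761352539062), (63.287349700927734, 28.406352996826172), 46.84760665893555)
[298.7, 335.1] 0.65 ((347.6720275878906, 336.52423095703125), (264.0539245605469, 137.67044067382812), 9.70285701751709)
[321.4, 271.4] 0.56 ((320.5, 272.0), (60.0, 31.0), 90.0)
pred centre,button,flat [[319.6, 198.9], [319.7, 157.4], [319.4, 237.9]]
pred centre,button,flat [[319.6, 202.6], [319.7, 161.3], [319.4, 241.4]]
27.775 [0.3907 0.1093 0.2211] F [ 0.0227 -0.1222 -0.1128] w 0.04607589626714293 q [ 0.15 -0.43 -0.81  0.67 -0.1   0.17]
offset [0.1525 0.0213 0.0048] turn [ 0.03 -0.07  0.12]
```

```bash
python3 - <<'E'
from h import *
im=snap("wrist")["img"].astype(int)
for r in range(150,320,6): print(r,im[r,321].tolist(),end=";")
E
```

```text
150 [164, 168, 176];156 [242, 245, 252];162 [117, 129, 133];168 [84, 204, 129];174 [255, 255, 255];180 [127, 208, 156];186 [92, 205, 136];192 [92, 205, 137];198 [88, 203, 133];204 [88, 204, 134];210 [87, 201, 132];216 [84, 201, 131];222 [85, 200, 129];228 [85, 200, 130];234 [80, 198, 127];240 [62, 194, 113];246 [235, 246, 253];252 [139, 220, 173];258 [255, 255, 255];264 [85, 202, 131];270 [86, 203, 130];276 [61, 134, 85];282 [62, 135, 85];288 [60, 133, 83];294 [62, 133, 83];300 [53, 137, 86];306 [146, 90, 49];312 [147, 92, 50];318 [159, 98, 49];
```

Call:
move_arm(
  motion=[
    {"offset":[0.03,0.021,0.004],"turn":[0,0,0]},
    {"offset":[0.07,0.021,0.004],"turn":[0,0,0]},
    {"offset":[0.11,0.021,0.004],"turn":[0,0,0]},
    {"offset":[0.135,0.021,0.004],"turn":[0,0,0]},
    {"offset":[0.152,0.021,0.004],"turn":[0,0,0]},
    {"offset":[0.152,0.021,0.004],"turn":[0,0,0]},
    {"offset":[0.152,0.021,0.004],"turn":[0,0,0]},
  ],
)

```text
time_s: 28.7
position: [0.4485, 0.1106, 0.0792]
tcp_rot: [0.621, -0.604, 0.368, 0.338]
contact_force: [-0.0, -0.1, -0.7]
width: 0.0462
```

Call:
move_arm(
  motion=[
    {"offset":[0,0,0],"turn":[0,0,0]},
    {"offset":[0,0,0],"turn":[0,0,0]},
    {"offset":[0,0,0],"turn":[0,0,0]},
    {"offset":[0,0,0],"turn":[0,0,0]},
    {"offset":[0,0,0],"turn":[0,0,0]},
  ],
  fingers=0.0,
)

```text
time_s: 29.32
position: [0.4486, 0.1109, 0.08]
tcp_rot: [0.621, -0.605, 0.367, 0.337]
contact_force: [-5.3, -0.7, 6.6]
width: 0.0241
```

Call:
move_arm(
  motion=[
    {"offset":[-0.02,0,0],"turn":[0,0,0]},
    {"offset":[-0.05,0,0],"turn":[0,0,0]},
    {"offset":[-0.09,0,0],"turn":[0,0,0]},
    {"offset":[-0.13,0,0],"turn":[0,0,0]},
    {"offset":[-0.13,0,0],"turn":[0,0,0]},
  ],
)

```text
time_s: 29.95
position: [0.3838, 0.1149, 0.1948]
tcp_rot: [0.622, -0.606, 0.365, 0.337]
contact_force: [0.5, -0.3, -0.3]
width: 0.024
```

```bash
python3 go.py .455 -.10 .20 99.9
```

```text
29.95 [0.3838 0.1149 0.1948] F [ 0.4736 -0.3221 -0.3227] w 0.023965942217712578 q [ 0.17 -0.42 -0.88  0.59 -0.11  0.19]
offset [ 0.0366 -0.0726 -0.2114] turn [-12.26  -3.32  30.4 ]
```

Call:
move_arm(
  motion=[
    {"offset":[0.005,-0.009,-0.026],"turn":[-1.5,-0.4,3.8]},
    {"offset":[0.009,-0.018,-0.053],"turn":[-3.1,-0.8,7.6]},
    {"offset":[0.014,-0.027,-0.08],"turn":[-4.6,-1.2,11.4]},
    {"offset":[0.018,-0.036,-0.106],"turn":[-6.1,-1.7,15.2]},
    {"offset":[0.023,-0.045,-0.132],"turn":[-7.7,-2.1,19]},
    {"offset":[0.027,-0.054,-0.16],"turn":[-9.2,-2.5,22.8]},
    {"offset":[0.032,-0.063,-0.186],"turn":[-10.7,-2.9,26.6]},
    {"offset":[0.037,-0.073,-0.211],"turn":[-12.3,-3.3,30.4]},
    {"offset":[0.037,-0.073,-0.211],"turn":[-12.3,-3.3,30.4]},
    {"offset":[0.037,-0.073,-0.211],"turn":[-12.3,-3.3,30.4]},
  ],
)

```text
time_s: 31.2
position: [0.4539, -0.0999, 0.1949]
tcp_rot: [0.453, -0.539, 0.457, 0.543]
contact_force: [1.1, -0.1, -0.7]
width: 0.0238
```

```bash
cat > chk.py <<'E'
# verify charger pose by red crosses/green leds and cell tip in hand
from fitc import *
import sys
d=snap("wrist");im=d["img"].astype(int);save(sys.argv[1],d["img"])
p=tuple(map(float,sys.argv[2:5]));c,s=np.cos(p[2]),np.sin(p[2])
P=lambda L:proj(d,[[p[0]+c*a-s*b,p[1]+s*a+c*b,z] for a,b,z in np.array(L)/1000]).round(1).tolist()
red=((im[...,0]>180)&(im[...,1]<90)&(im[...,2]<90)).astype(np.uint8)
n,l,st,ce=cv2.connectedComponentsWithStats(red);print("red",[(ce[i].round(1).tolist(),int(st[i,4])) for i in range(1,n) if st[i,4]>12])
gr=((im[...,1]>150)&(im[...,0]<90)&(im[...,2]<130)).astype(np.uint8)
print("pred catch tips",P([(-30,52,49),(-30,0,49),(-30,-52,49)]),"crosses guess",P([(-45,52,49),(-45,0,49),(-45,-52,49)]))
for r in models.trace("wrist","cell_a")[:3]:
  i=np.argwhere(r["region"]);print("cell",r["location"],round(r["confidence"],2),i.min(0),i.max(0))
E
python3 chk.py w9 .4755 -.1049 .1723
python3 - <<'E'
import sys;sys.path.insert(0,'.')
from fitc import *
# cross position calibration from earlier view is in w8 crop: crosses zoom (230,164),(409,164),(588,164)
E
python3 go.py
```

```text
red [([8.8, 81.5], 83), ([30.7, 82.5], 13), ([240.6, 192.7], 41), ([304.0, 192.5], 55), ([367.6, 192.0], 48)]
pred catch tips [[367.8, 210.5], [305.1, 210.6], [242.4, 210.7]] crosses guess [[368.4, 192.5], [304.9, 192.6], [241.4, 192.7]]
cell [246.6, 241.9] 0.81 [204 232] [274 263]
cell [593.7, 270.6] 0.79 [227 573] [316 617]
cell [315.0, 316.0] 0.58 [236 283] [396 350]
31.3 [ 0.4537 -0.0996  0.1957] F [-0.342   0.3099 -1.5269] w 0.0243304621113001 q [-0.39  0.12 -0.29  1.17 -0.   -0.56]
```

```bash
python3 go.py .4621 -.1083 .0685 99.87
```

```text
31.3 [ 0.4537 -0.0996  0.1957] F [-0.342   0.3099 -1.5269] w 0.0243304621113001 q [-0.39  0.12 -0.29  1.17 -0.   -0.56]
offset [ 0.1272 -0.0077 -0.01  ] turn [ 0.02  0.   -0.41]
```

Call:
move_arm(
  motion=[
    {"offset":[0.03,-0.0075,-0.01],"turn":[0,0,0]},
    {"offset":[0.07,-0.0075,-0.01],"turn":[0,0,0]},
    {"offset":[0.11,-0.0075,-0.01],"turn":[0,0,0]},
    {"offset":[0.128,-0.0075,-0.01],"turn":[0,0,0]},
    {"offset":[0.128,-0.0075,-0.01],"turn":[0,0,0]},
    {"offset":[0.128,-0.0075,-0.01],"turn":[0,0,0]},
    {"offset":[0.128,-0.0075,-0.01],"turn":[0,0,0]},
  ],
)

```text
time_s: 32.17
position: [0.4637, -0.1094, 0.0696]
tcp_rot: [0.453, -0.541, 0.457, 0.542]
contact_force: [0.2, 0.2, -1.6]
width: 0.0237
```

```bash
python3 chk.py w10 .4755 -.1049 .1723; cat > rel.py <<'E'
from h import *
import sys
p=list(map(float,sys.argv[1:4]));s=env.read_state();q=s["position"]-np.array([p[0],p[1],0]);c,k=np.cos(p[2]),np.sin(p[2])
print("TCP in charger mm",1000*np.array([c*q[0]+k*q[1],-k*q[0]+c*q[1],q[2]]),"F",s["contact_force"],"w",s["width"])
E
python3 rel.py .4755 -.1049 .1723
```

```text
red [([208.6, 214.5], 161), ([318.9, 214.2], 156), ([429.1, 214.3], 155)]
pred catch tips [[428.2, 245.3], [320.3, 245.3], [212.4, 245.3]] crosses guess [[430.8, 214.8], [320.3, 214.8], [209.9, 214.8]]
cell [315.1, 311.6] 0.82 [236 284] [395 350]
cell [223.2, 284.9] 0.76 [234 196] [334 249]
TCP in charger mm [-12.5519  -2.4014  69.2158] F [-0.687   0.3036 -0.7707] w 0.023999135641977247
```

Call:
move_arm(
  motion=[
    {"offset":[0.008,0,0.001],"turn":[0,0,0]},
    {"offset":[0.016,0,0.001],"turn":[0,0,0]},
    {"offset":[0.016,-0.004,0.001],"turn":[0,0,0]},
    {"offset":[0.016,-0.008,0.001],"turn":[0,0,0]},
    {"offset":[0.016,-0.012,0.001],"turn":[0,0,0]},
    {"offset":[0.016,-0.0165,0.001],"turn":[0,0,0]},
    {"offset":[0.016,-0.018,0.001],"turn":[0,0,0]},
    {"offset":[0.016,-0.018,0.001],"turn":[0,0,0]},
    {"offset":[0.016,-0.018,0.001],"turn":[0,0,0]},
  ],
)

```text
time_s: 33.4
position: [0.4787, -0.1049, 0.0515]
tcp_rot: [0.453, -0.539, 0.458, 0.543]
contact_force: [-7.3, -1.8, -1.2]
width: 0.0239
```

```bash
python3 chk.py w10 .4755 -.1049 .1723; python3 rel.py .4755 -.1049 .1723
```

```text
red [([188.0, 186.6], 213), ([314.6, 186.5], 228), ([440.7, 186.4], 224)]
pred catch tips [[439.6, 222.4], [316.3, 222.5], [193.0, 222.7]] crosses guess [[442.8, 186.9], [316.3, 186.9], [189.7, 187.1]]
cell [208.6, 274.1] 0.79 [207 176] [334 239]
cell [315.3, 312.8] 0.71 [236 283] [396 350]
TCP in charger mm [ 3.1785 -0.5625 51.5552] F [-5.3808 -1.6254 -2.2419] w 0.023790834804192647
```

Call:
move_arm(
  motion=[
    {"offset":[0.006,-0.0005,0],"turn":[0,0,0]},
    {"offset":[0.012,-0.0005,0],"turn":[0,0,0]},
    {"offset":[0.018,-0.0005,0],"turn":[0,0,0]},
    {"offset":[0.024,-0.0005,0],"turn":[0,0,0]},
    {"offset":[0.029,-0.0005,0],"turn":[0,0,0]},
    {"offset":[0.033,-0.0005,0],"turn":[0,0,0]},
    {"offset":[0.034,-0.0005,0],"turn":[0,0,0]},
    {"offset":[0.034,-0.0005,0],"turn":[0,0,0]},
  ],
)

```text
time_s: 34.5
position: [0.4797, -0.1054, 0.0189]
tcp_rot: [0.453, -0.54, 0.458, 0.543]
contact_force: [-9.3, -1.1, 7.1]
width: 0.024
```

```bash
python3 chk.py w10 .4755 -.1049 .1723; python3 rel.py .4755 -.1049 .1723
```

```text
red [([154.1, 197.4], 362), ([316.0, 197.5], 355), ([477.3, 197.5], 359)]
pred catch tips [[474.7, 242.6], [318.1, 242.7], [161.6, 242.7]] crosses guess [[480.1, 197.8], [318.1, 197.7], [156.3, 197.9]]
cell [315.9, 318.4] 0.76 [243 283] [396 350]
cell [188.7, 281.9] 0.57 [219 146] [337 223]
TCP in charger mm [ 4.0516 -1.2076 18.8581] F [-8.747  -0.9675  8.1918] w 0.023957581823963344
```

Call:
move_arm(
  motion=[
    {"offset":[0,0,0],"turn":[0,0,0]},
    {"offset":[0,0,0],"turn":[0,0,0]},
    {"offset":[0,0,0],"turn":[0,0,0]},
    {"offset":[-0.03,0,0],"turn":[0,0,0]},
    {"offset":[-0.07,0,0],"turn":[0,0,0]},
    {"offset":[-0.12,0,0],"turn":[0,0,0]},
    {"offset":[-0.18,0.02,0],"turn":[0,0,0]},
    {"offset":[-0.195,0.02,0],"turn":[0,0,0]},
    {"offset":[-0.195,0.02,0],"turn":[0,0,0]},
  ],
  fingers=0.036,
)

```text
time_s: 35.72
position: [0.4634, -0.1086, 0.2149]
tcp_rot: [-0.454, 0.541, -0.457, -0.541]
contact_force: [-0.0, -0.2, 0.1]
width: 0.036
```

```bash
cat > seat.py <<'E'
from fitc import *
import sys
p=tuple(map(float,sys.argv[1:4]));c,s=np.cos(p[2]),np.sin(p[2]);d=snap("wrist");save("seat",d["img"])
P=lambda L:proj(d,[[p[0]+c*a-s*b,p[1]+s*a+c*b,z] for a,b,z in np.array(L)/1000]).round(1).tolist()
for y in(52,0,-52): print(y,"catch tip,end",P([(-30,y,49),(29,y,43)]),"cross",P([(-45,y,49)]))
for r in models.trace("wrist","cell_a")[:4]:
  i=np.argwhere(r["region"]);print("cell",np.round(r["location"],1),round(r["confidence"],2),i.min(0),i.max(0))
im=d["img"].astype(int);red=((im[...,0]>180)&(im[...,1]<90)&(im[...,2]<90)).astype(np.uint8)
n,l,st,ce=cv2.connectedComponentsWithStats(red);print("red",[(ce[i].round(1).tolist(),int(st[i,4])) for i in range(1,n) if st[i,4]>12])
E
python3 seat.py .4755 -.1049 .1723; python3 go.py .389 .110 .22 87.2 -30
```

```text
52 catch tip,end [[377.3, 196.3], [373.4, 257.7]] cross [[378.0, 179.2]]
0 catch tip,end [[318.0, 196.3], [318.0, 257.7]] cross [[318.0, 179.2]]
-52 catch tip,end [[258.8, 196.4], [262.6, 257.7]] cross [[258.1, 179.2]]
cell [590.6 253. ] 0.98 [210 572] [294 612]
cell [262.3 225.4] 0.85 [191 248] [256 276]
cell [315.9 227.6] 0.67 [190 303] [257 331]
cell [575.2 359.8] 0.24 [305 488] [479 639]
red [([56.1, 65.3], 15), ([22.9, 71.6], 28), ([3.4, 76.1], 25), ([257.2, 177.5], 31), ([317.1, 178.3], 39), ([377.2, 178.6], 40)]
35.825 [ 0.462  -0.108   0.2124] F [-0.1782  0.3113 -0.0227] w 0.03596364991226094 q [-0.4   0.13 -0.23  1.21 -0.   -0.57]
offset [-0.0074  0.0346  0.2273] turn [ 12.39   3.26 -30.28]
```

Call:
move_arm(
  motion=[
    {"offset":[-0.007,0.004,0.03],"turn":[1.5,0.4,-3.8]},
    {"offset":[-0.007,0.009,0.06],"turn":[3,0.8,-7.6]},
    {"offset":[-0.007,0.013,0.09],"turn":[4.6,1.2,-11.4]},
    {"offset":[-0.007,0.018,0.12],"turn":[6.1,1.6,-15.2]},
    {"offset":[-0.007,0.022,0.15],"turn":[7.7,2.1,-19]},
    {"offset":[-0.007,0.026,0.18],"turn":[9.2,2.5,-22.8]},
    {"offset":[-0.007,0.03,0.21],"turn":[10.7,2.9,-26.6]},
    {"offset":[-0.007,0.034,0.227],"turn":[12.2,3.3,-30.3]},
    {"offset":[-0.007,0.034,0.227],"turn":[12.2,3.3,-30.3]},
    {"offset":[-0.007,0.034,0.227],"turn":[12.2,3.3,-30.3]},
  ],
  fingers=0.046,
)

```text
time_s: 37.08
position: [0.3897, 0.1095, 0.2197]
tcp_rot: [0.619, -0.605, 0.368, 0.339]
contact_force: [-0.2, -0.1, -0.5]
width: 0.0457
```

```bash
python3 cellon.py; python3 go.py .449 .111 .0785 87.2 -30; python3 - <<'E'
from h import *
im=snap("wrist")["img"];save("w11",im);im=im.astype(int)
for r in range(150,400,7): print(r,im[r,321].tolist(),end=";")
E
```

```text
[68.4, 204.2] 0.81 ((65.97284698486328, 203.07012939453125), (62.222225189208984, 27.17597770690918), 47.72631072998047)
[107.9, 196.1] 0.69 ((109.77816009521484, 194.50640869140625), (61.76323318481445, 27.24237060546875), 49.6859016418457)
[321.4, 201.0] 0.6 ((320.4376220703125, 203.49806213378906), (33.514888763427734, 81.42900085449219), 1.7899105548858643)
pred centre,button,flat [[319.8, 200.5], [320.1, 159.0], [319.5, 239.6]]
pred centre,button,flat [[319.8, 204.2], [320.0, 162.9], [319.5, 243.1]]
37.175 [0.3904 0.1091 0.2202] F [-0.1741 -0.579   0.0614] w 0.04618930946359864 q [ 0.15 -0.43 -0.81  0.67 -0.1   0.17]
offset [0.1519 0.0203 0.005 ] turn [ 0.15 -0.05 -0.  ]
150 [162, 166, 174];157 [241, 243, 250];164 [197, 207, 213];171 [70, 200, 120];178 [255, 255, 255];185 [97, 208, 140];192 [94, 206, 137];199 [92, 205, 137];206 [87, 202, 133];213 [88, 202, 131];220 [83, 200, 132];227 [84, 200, 129];234 [80, 198, 128];241 [72, 197, 120];248 [153, 158, 164];255 [153, 155, 163];262 [106, 122, 144];269 [83, 149, 222];276 [147, 88, 45];283 [146, 90, 49];290 [173, 105, 45];297 [152, 160, 166];304 [147, 89, 44];311 [146, 89, 46];318 [147, 91, 52];325 [206, 130, 54];332 [182, 198, 196];339 [179, 197, 196];346 [222, 232, 236];353 [221, 232, 233];360 [222, 233, 236];367 [147, 162, 166];374 [198, 209, 215];381 [197, 209, 215];388 [199, 210, 216];395 [146, 161, 165];
```

Last cell is on the rails; the tube behind is empty. Grasp it.

Call:
move_arm(
  motion=[
    {"offset":[0.03,0.02,0.004],"turn":[0,0,0]},
    {"offset":[0.07,0.02,0.004],"turn":[0,0,0]},
    {"offset":[0.11,0.02,0.004],"turn":[0,0,0]},
    {"offset":[0.135,0.02,0.004],"turn":[0,0,0]},
    {"offset":[0.152,0.02,0.004],"turn":[0,0,0]},
    {"offset":[0.152,0.02,0.004],"turn":[0,0,0]},
    {"offset":[0.152,0.02,0.004],"turn":[0,0,0]},
  ],
)

```text
time_s: 38.1
position: [0.449, 0.1103, 0.079]
tcp_rot: [0.62, -0.605, 0.368, 0.339]
contact_force: [-0.2, 0.3, 0.8]
width: 0.046
```

Call:
move_arm(
  motion=[
    {"offset":[0,0,0],"turn":[0,0,0]},
    {"offset":[0,0,0],"turn":[0,0,0]},
    {"offset":[0,0,0],"turn":[0,0,0]},
    {"offset":[0,0,0],"turn":[0,0,0]},
    {"offset":[0,0,0],"turn":[0,0,0]},
  ],
  fingers=0.0,
)

```text
time_s: 38.72
position: [0.4491, 0.1106, 0.0798]
tcp_rot: [0.62, -0.605, 0.367, 0.338]
contact_force: [-5.9, -1.8, 7.1]
width: 0.0242
```

Call:
move_arm(
  motion=[
    {"offset":[-0.02,0,0],"turn":[0,0,0]},
    {"offset":[-0.05,0,0],"turn":[0,0,0]},
    {"offset":[-0.09,0,0],"turn":[0,0,0]},
    {"offset":[-0.13,0,0],"turn":[0,0,0]},
    {"offset":[-0.13,0,0],"turn":[0,0,0]},
  ],
)

```text
time_s: 39.35
position: [0.3845, 0.1145, 0.1947]
tcp_rot: [0.621, -0.606, 0.365, 0.338]
contact_force: [0.6, 0.2, -1.1]
width: 0.024
```

```bash
python3 go.py .445 -.05 .20 99.9
```

```text
39.35 [0.3845 0.1145 0.1947] F [ 0.6369  0.156  -1.1345] w 0.02398538693221412 q [ 0.17 -0.42 -0.88  0.59 -0.11  0.19]
offset [ 0.0298 -0.0612 -0.1617] turn [-12.17  -3.32  30.29]
```

Call:
move_arm(
  motion=[
    {"offset":[0.004,-0.008,-0.02],"turn":[-1.5,-0.4,3.8]},
    {"offset":[0.007,-0.015,-0.04],"turn":[-3.1,-0.8,7.6]},
    {"offset":[0.011,-0.023,-0.06],"turn":[-4.6,-1.2,11.4]},
    {"offset":[0.015,-0.03,-0.08],"turn":[-6.1,-1.7,15.2]},
    {"offset":[0.019,-0.038,-0.1],"turn":[-7.7,-2.1,19]},
    {"offset":[0.022,-0.046,-0.12],"turn":[-9.2,-2.5,22.8]},
    {"offset":[0.026,-0.053,-0.14],"turn":[-10.7,-2.9,26.6]},
    {"offset":[0.03,-0.061,-0.162],"turn":[-12.2,-3.3,30.3]},
    {"offset":[0.03,-0.061,-0.162],"turn":[-12.2,-3.3,30.3]},
    {"offset":[0.03,-0.061,-0.162],"turn":[-12.2,-3.3,30.3]},
  ],
)

```text
time_s: 40.6
position: [0.4434, -0.0507, 0.1949]
tcp_rot: [0.453, -0.539, 0.457, 0.543]
contact_force: [-0.5, 0.2, -1.1]
width: 0.0235
```

```bash
python3 chk.py w12 .4755 -.1049 .1723; python3 - <<'E'
# bay_0 pre-position: TCP charger (-13.5,52-1.3)
import numpy as np
c,s=np.cos(.1723),np.sin(.1723);x,y=-.0135,.0507
print(.4755+c*x-s*y,-.1052+s*x+c*y)
E
python3 go.py .4535 -.0576 .0685 99.87
```

```text
red [([179.7, 194.0], 44), ([242.7, 194.6], 44), ([306.3, 194.2], 48)]
pred catch tips [[307.1, 212.9], [244.6, 213.0], [182.2, 213.1]] crosses guess [[307.0, 194.9], [243.6, 195.0], [180.4, 195.2]]
cell [191.4, 243.0] 0.91 [204 174] [276 209]
cell [317.4, 312.8] 0.68 [234 283] [394 351]
cell [249.4, 245.7] 0.62 [206 234] [275 265]
0.45350744259834036 -0.05756527087371331
40.7 [ 0.4431 -0.0503  0.1956] F [ 0.4294  0.0084 -0.5932] w 0.02367897315723675 q [-0.29  0.09 -0.33  1.16 -0.   -0.46]
offset [ 0.127  -0.0099 -0.0089] turn [ 0.01 -0.   -0.4 ]
```

Charger unmoved, cell held the same way. Lower to pre-position.

Call:
move_arm(
  motion=[
    {"offset":[0.03,-0.009,-0.0085],"turn":[0,0,0]},
    {"offset":[0.07,-0.009,-0.0085],"turn":[0,0,0]},
    {"offset":[0.11,-0.009,-0.0085],"turn":[0,0,0]},
    {"offset":[0.128,-0.009,-0.0085],"turn":[0,0,0]},
    {"offset":[0.128,-0.009,-0.0085],"turn":[0,0,0]},
    {"offset":[0.128,-0.009,-0.0085],"turn":[0,0,0]},
    {"offset":[0.128,-0.009,-0.0085],"turn":[0,0,0]},
  ],
)

```text
time_s: 41.58
position: [0.4545, -0.0582, 0.0694]
tcp_rot: [0.454, -0.541, 0.457, 0.542]
contact_force: [0.2, 0.6, -0.8]
width: 0.0238
```

```bash
python3 chk.py w13 .4755 -.1049 .1723; python3 rel.py .4755 -.1049 .1723
```

```text
red [([208.4, 214.9], 165), ([318.8, 214.8], 169), ([99.1, 215.3], 154)]
pred catch tips [[320.3, 246.2], [212.3, 246.1], [105.5, 246.1]] crosses guess [[320.4, 215.7], [209.9, 215.7], [100.6, 215.8]]
cell [131.8, 291.2] 0.87 [227  98] [344 163]
cell [221.1, 284.2] 0.71 [232 197] [334 249]
TCP in charger mm [-12.9385  49.5554  69.0449] F [ 0.2192 -0.9279 -0.2367] w 0.023891138672534958
```

Call:
move_arm(
  motion=[
    {"offset":[0.008,0,0.001],"turn":[0,0,0]},
    {"offset":[0.016,0,0.001],"turn":[0,0,0]},
    {"offset":[0.016,-0.004,0.001],"turn":[0,0,0]},
    {"offset":[0.016,-0.008,0.001],"turn":[0,0,0]},
    {"offset":[0.016,-0.012,0.001],"turn":[0,0,0]},
    {"offset":[0.016,-0.0165,0.001],"turn":[0,0,0]},
    {"offset":[0.016,-0.0185,0.001],"turn":[0,0,0]},
    {"offset":[0.016,-0.0185,0.001],"turn":[0,0,0]},
    {"offset":[0.016,-0.0185,0.001],"turn":[0,0,0]},
  ],
)

```text
time_s: 42.8
position: [0.4699, -0.0538, 0.0514]
tcp_rot: [0.452, -0.539, 0.458, 0.543]
contact_force: [-6.4, -0.8, -1.4]
width: 0.0238
```

```bash
python3 chk.py w14 .4755 -.1049 .1723; python3 rel.py .4755 -.1049 .1723
```

```text
red [([63.6, 186.6], 208), ([188.8, 186.1], 207), ([314.9, 186.3], 220)]
pred catch tips [[316.7, 222.5], [193.3, 222.6], [71.4, 222.8]] crosses guess [[316.7, 186.9], [190.0, 187.1], [65.0, 187.5]]
cell [102.8, 275.4] 0.94 [204  65] [337 141]
cell [210.0, 273.8] 0.93 [207 177] [334 239]
cell [316.5, 313.1] 0.56 [235 283] [396 350]
TCP in charger mm [ 3.2074 51.2599 51.4063] F [-6.0501 -1.6094 -1.3957] w 0.023975569595500623
```

Call:
move_arm(
  motion=[
    {"offset":[0.006,-0.0005,0],"turn":[0,0,0]},
    {"offset":[0.012,-0.0005,0],"turn":[0,0,0]},
    {"offset":[0.018,-0.0005,0],"turn":[0,0,0]},
    {"offset":[0.024,-0.0005,0],"turn":[0,0,0]},
    {"offset":[0.029,-0.0005,0],"turn":[0,0,0]},
    {"offset":[0.033,-0.0005,0],"turn":[0,0,0]},
    {"offset":[0.034,-0.0005,0],"turn":[0,0,0]},
    {"offset":[0.034,-0.0005,0],"turn":[0,0,0]},
  ],
)

```text
time_s: 43.9
position: [0.4707, -0.0541, 0.0186]
tcp_rot: [0.453, -0.539, 0.458, 0.543]
contact_force: [-7.6, -1.3, 7.2]
width: 0.0242
```

```bash
python3 chk.py w15 .4755 -.1049 .1723; python3 rel.py .4755 -.1049 .1723
```

```text
red [([153.6, 197.2], 348), ([315.8, 196.9], 350), ([4.9, 198.5], 67), ([0.3, 209.3], 15)]
pred catch tips [[318.1, 243.1], [161.2, 243.1], [7.6, 243.1]] crosses guess [[318.1, 198.0], [155.9, 198.2], [-2.7, 198.7]]
cell [57.8, 301.2] 0.97 [216   6] [379 107]
cell [187.9, 280.9] 0.96 [219 146] [335 223]
cell [316.6, 317.2] 0.55 [242 283] [396 350]
TCP in charger mm [ 3.9942 50.851  18.5677] F [-8.159  -0.6137  7.6034] w 0.024295094871109226
```

Call:
move_arm(
  motion=[
    {"offset":[0,0,0],"turn":[0,0,0]},
    {"offset":[0,0,0],"turn":[0,0,0]},
    {"offset":[0,0,0],"turn":[0,0,0]},
    {"offset":[-0.03,0,0],"turn":[0,0,0]},
    {"offset":[-0.07,0,0],"turn":[0,0,0]},
    {"offset":[-0.12,0,-0.02],"turn":[0,0,0]},
    {"offset":[-0.18,0.02,-0.04],"turn":[0,0,0]},
    {"offset":[-0.195,0.02,-0.05],"turn":[0,0,0]},
    {"offset":[-0.195,0.02,-0.05],"turn":[0,0,0]},
    {"offset":[-0.195,0.02,-0.05],"turn":[0,0,0]},
  ],
  fingers=0.036,
)

```text
time_s: 45.25
position: [0.4613, -0.1058, 0.2119]
tcp_rot: [0.453, -0.539, 0.457, 0.543]
contact_force: [-0.5, 0.5, -0.4]
width: 0.0361
```

```bash
python3 seat.py .4755 -.1049 .1723; python3 go.py .541 .2103 .336 -2.8; python3 -c "
import cv2;a=cv2.imread('pics/seat.png')[140:320,190:430];cv2.imwrite('pics/seatz.png',cv2.resize(a,None,fx=3,fy=3,interpolation=2))"
```

```text
52 catch tip,end [[373.4, 199.6], [369.8, 261.2]] cross [[374.1, 182.3]]
0 catch tip,end [[313.7, 199.6], [313.9, 261.3]] cross [[313.7, 182.3]]
-52 catch tip,end [[254.0, 199.6], [258.1, 261.3]] cross [[253.2, 182.4]]
cell [256.4 228.5] 0.91 [194 243] [260 272]
cell [368.4 225.1] 0.79 [193 354] [261 383]
cell [309.9 227.7] 0.69 [197 300] [260 327]
red [([23.1, 73.1], 35), ([252.5, 182.1], 46), ([312.8, 181.5], 46), ([373.4, 181.9], 46)]
45.35 [ 0.461  -0.1054  0.2115] F [-0.4898  0.0617 -0.2965] w 0.03579396757069013 q [-0.39  0.13 -0.24  1.21 -0.   -0.57]
offset [-0.1254 -0.132   0.2974] turn [102.69  -0.42  -0.43]
```

View pics/seatz.png

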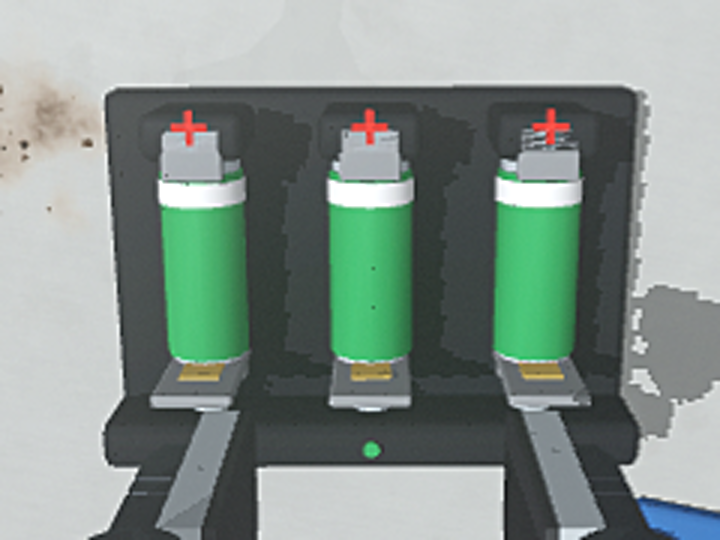

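Call:
move_arm(
  motion=[
    {"offset":[-0.06,-0.005,0.01],"turn":[10.3,0,0]},
    {"offset":[-0.12,-0.015,0.02],"turn":[20.6,0,0]},
    {"offset":[-0.125,-0.03,0.05],"turn":[30.9,0,0]},
    {"offset":[-0.125,-0.045,0.085],"turn":[41.2,0,0]},
    {"offset":[-0.125,-0.06,0.12],"turn":[51.5,0,0]},
    {"offset":[-0.125,-0.075,0.155],"turn":[61.8,0,0]},
    {"offset":[-0.125,-0.09,0.19],"turn":[72.1,0,0]},
    {"offset":[-0.125,-0.105,0.225],"turn":[82.4,0,0]},
    {"offset":[-0.125,-0.12,0.26],"turn":[92.6,0,0]},
    {"offset":[-0.125,-0.132,0.297],"turn":[102.7,0,0]},
    {"offset":[-0.125,-0.132,0.297],"turn":[102.7,0,0]},
    {"offset":[-0.125,-0.132,0.297],"turn":[102.7,0,0]},
  ],
  fingers=0.04,
)

```text
time_s: 46.85
position: [0.5413, 0.2092, 0.3359]
tcp_rot: [0.704, 0.016, 0.71, -0.018]
contact_force: [0.5, -0.3, 1.0]
width: 0.04
```

```bash
python3 go.py .545 .2103 .2 -2.8; python3 - <<'E'
from h import *
d=snap("wrist");im=d["img"].astype(int)
print(proj(d,[[.5425,.166,.22],[.5455,.229,.22]]))
dark=(im.sum(2)<150)
for r in (190,210,230,250): 
    i=np.where(dark[r,250:400])[0]+250; print(r,i.min() if len(i) else None,i.max() if len(i) else None,len(i))
E
```

```text
46.85 [0.5413 0.2092 0.3359] F [ 0.533  -0.2844  0.9937] w 0.04000451911191104 q [ 0.23  0.33  0.33  1.57 -0.    1.85]
offset [0.1358 0.0017 0.0048] turn [ 0.1  -0.48  0.17]
[[322.9228 281.7303]
 [323.3672 202.5741]]
190 None None 0
210 None None 0
230 336 336 1
250 None None 0
```

```bash
python3 - <<'E'
from h import *
im=snap("wrist")["img"]
for r in (200,225,250,275): print(r,im[r,280:370:5].mean(1).astype(int).tolist())
save("w16",im)
E
```

```text
200 [211, 214, 222, 143, 141, 139, 141, 143, 153, 101, 129, 142, 138, 141, 138, 142, 142, 142]
225 [140, 136, 142, 142, 140, 139, 141, 60, 64, 72, 65, 54, 128, 136, 139, 139, 139, 139]
250 [149, 87, 83, 90, 97, 96, 97, 60, 66, 75, 66, 52, 95, 94, 86, 88, 80, 80]
275 [201, 213, 136, 131, 188, 110, 206, 63, 70, 76, 66, 56, 143, 144, 142, 147, 94, 76]
```

Call:
move_arm(
  motion=[
    {"offset":[0.04,0,0.006],"turn":[0,0,0]},
    {"offset":[0.08,0,0.006],"turn":[0,0,0]},
    {"offset":[0.12,0,0.006],"turn":[0,0,0]},
    {"offset":[0.136,0,0.006],"turn":[0,0,0]},
    {"offset":[0.136,0,0.006],"turn":[0,0,0]},
  ],
)

```text
time_s: 47.58
position: [0.5465, 0.2079, 0.2006]
tcp_rot: [0.704, 0.017, 0.71, -0.019]
contact_force: [-0.1, -0.6, 1.2]
width: 0.04
```

Call:
move_arm(
  motion=[
    {"offset":[0,0,0],"turn":[0,0,0]},
    {"offset":[0,0,0],"turn":[0,0,0]},
    {"offset":[0,0,0],"turn":[0,0,0]},
  ],
  fingers=0.022,
)

```text
time_s: 47.95
position: [0.5475, 0.2088, 0.2021]
tcp_rot: [0.705, 0.017, 0.709, -0.018]
contact_force: [0.2, 0.2, -0.2]
width: 0.0224
```

Call:
move_arm(
  motion=[
    {"offset":[-0.005,0,0.003],"turn":[0,0,0]},
    {"offset":[-0.01,0,0.007],"turn":[0,0,0]},
    {"offset":[-0.0145,0,0.011],"turn":[0,0,0]},
    {"offset":[-0.0185,0,0.0155],"turn":[0,0,0]},
    {"offset":[-0.022,0,0.0205],"turn":[0,0,0]},
    {"offset":[-0.0255,0,0.0255],"turn":[0,0,0]},
    {"offset":[-0.0285,0,0.031],"turn":[0,0,0]},
    {"offset":[-0.031,0,0.0365],"turn":[0,0,0]},
    {"offset":[-0.0325,0,0.0425],"turn":[0,0,0]},
    {"offset":[-0.034,0,0.0485],"turn":[0,0,0]},
    {"offset":[-0.0345,0,0.0545],"turn":[0,0,0]},
    {"offset":[-0.035,0,0.0605],"turn":[0,0,0]},
  ],
)

```text
time_s: 49.45
position: [0.6067, 0.206, 0.2368]
tcp_rot: [0.704, 0.017, 0.71, -0.018]
contact_force: [-4.7, 0.4, 4.6]
width: 0.0221
```

Call:
move_arm(
  motion=[
    {"offset":[0,0,0.006],"turn":[0,0,0]},
    {"offset":[0.001,0,0.012],"turn":[0,0,0]},
    {"offset":[0.0025,0,0.018],"turn":[0,0,0]},
    {"offset":[0.004,0,0.024],"turn":[0,0,0]},
    {"offset":[0.0065,0,0.0295],"turn":[0,0,0]},
    {"offset":[0.0095,0,0.035],"turn":[0,0,0]},
    {"offset":[0.0125,0,0.04],"turn":[0,0,0]},
    {"offset":[0.0165,0,0.045],"turn":[0,0,0]},
    {"offset":[0.0205,0,0.0495],"turn":[0,0,0]},
    {"offset":[0.025,0,0.0535],"turn":[0,0,0]},
    {"offset":[0.03,0,0.0575],"turn":[0,0,0]},
    {"offset":[0.035,0,0.0605],"turn":[0,0,0]},
  ],
)

```text
time_s: 50.95
position: [0.6679, 0.2026, 0.1998]
tcp_rot: [0.705, 0.017, 0.709, -0.018]
contact_force: [-3.6, 0.9, 2.1]
width: 0.0221
```

Call:
move_arm(
  motion=[
    {"offset":[0.003,0,0.002],"turn":[0,0,0]},
    {"offset":[0.006,0,0.005],"turn":[0,0,0]},
    {"offset":[0.008,0,0.007],"turn":[0,0,0]},
    {"offset":[0.008,0,0.008],"turn":[0,0,0]},
    {"offset":[0.008,0,0.008],"turn":[0,0,0]},
  ],
)

```text
time_s: 51.58
position: [0.6703, 0.2026, 0.1929]
tcp_rot: [0.701, 0.016, 0.713, -0.018]
contact_force: [-20.5, -0.2, 13.0]
width: 0.0221
```

Call:
move_arm(
  motion=[
    {"offset":[-0.006,0,-0.006],"turn":[0,0,0]},
    {"offset":[-0.006,0,-0.006],"turn":[0,0,0]},
    {"offset":[-0.006,0,-0.006],"turn":[0,0,0]},
    {"offset":[-0.06,0,-0.006],"turn":[0,0,0]},
    {"offset":[-0.12,0,-0.006],"turn":[0,0,0]},
    {"offset":[-0.18,0,-0.006],"turn":[0,0,0]},
    {"offset":[-0.24,0,-0.006],"turn":[0,0,0]},
    {"offset":[-0.25,0,-0.006],"turn":[0,0,0]},
  ],
  fingers=0.04,
)

```text
time_s: 52.58
position: [0.6564, 0.1981, 0.4263]
tcp_rot: [0.709, 0.018, 0.705, -0.017]
contact_force: [1.5, 0.5, -0.4]
width: 0.0399
```

```bash
python3 go.py .598 .0715 .443 85
```

```text
52.575 [0.6564 0.1981 0.4263] F [ 1.5434  0.4551 -0.3789] w 0.03985965937464887 q [0.18 0.74 1.26 2.09 0.   1.8 ]
offset [-0.0172 -0.1293 -0.0519] turn [-87.87   0.35   0.16]
```

Call:
move_arm(
  motion=[
    {"offset":[0,-0.015,-0.01],"turn":[-9.8,0,0]},
    {"offset":[0,-0.03,-0.02],"turn":[-19.6,0,0]},
    {"offset":[0,-0.05,-0.03],"turn":[-29.4,0,0]},
    {"offset":[0,-0.07,-0.04],"turn":[-39.2,0,0]},
    {"offset":[0,-0.09,-0.05],"turn":[-49,0,0]},
    {"offset":[0,-0.11,-0.052],"turn":[-58.8,0,0]},
    {"offset":[0,-0.129,-0.052],"turn":[-68.6,0,0]},
    {"offset":[0,-0.129,-0.052],"turn":[-78.4,0,0]},
    {"offset":[0,-0.129,-0.052],"turn":[-87.9,0,0]},
    {"offset":[0,-0.129,-0.052],"turn":[-87.9,0,0]},
    {"offset":[0,-0.129,-0.052],"turn":[-87.9,0,0]},
  ],
)

```text
time_s: 53.95
position: [0.5993, 0.0723, 0.4271]
tcp_rot: [0.526, -0.479, 0.518, 0.475]
contact_force: [-0.2, 0.1, 0.1]
width: 0.0402
```

```bash
python3 go.py .598 .0715 .294 85;python3 - <<'E'
from h import *
d=snap("wrist");save("w17",d["img"])
for r in models.trace("wrist","cap")[:1]:
    i=np.argwhere(r["region"])[:,::-1].astype(np.float32);print(r["location"],r["confidence"],cv2.minAreaRect(i)[:2])
E
```

```text
53.95 [0.5993 0.0723 0.4271] F [-0.1857  0.0669  0.0883] w 0.040225832736772146 q [-0.01  0.42  0.69  1.83  0.    0.07]
offset [ 0.1331  0.0029 -0.0014] turn [-0.1   0.22  0.69]
[311.9, 220.7] 0.8 ((316.31512451171875, 216.84716796875), (131.76629638671875, 135.32920837402344))
```

View pics/w17.png

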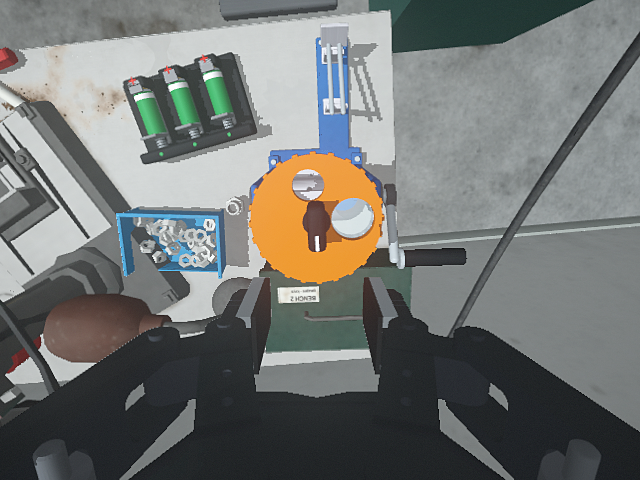

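Call:
move_arm(
  motion=[
    {"offset":[0.05,0.003,-0.001],"turn":[0,0,0]},
    {"offset":[0.09,0.003,-0.001],"turn":[0,0,0]},
    {"offset":[0.12,0.003,-0.001],"turn":[0,0,0]},
    {"offset":[0.132,0.003,-0.001],"turn":[0,0,0.7]},
    {"offset":[0.132,0.003,-0.001],"turn":[0,0,0.7]},
  ],
)

```text
time_s: 54.68
position: [0.5972, 0.0719, 0.2946]
tcp_rot: [0.521, -0.476, 0.521, 0.479]
contact_force: [-0.3, 0.6, -0.8]
width: 0.0399
```

Call:
move_arm(
  motion=[
    {"offset":[0,0,0],"turn":[0,0,0]},
    {"offset":[0,0,0],"turn":[0,0,0]},
    {"offset":[0,0,0],"turn":[0,0,0]},
    {"offset":[0,0,0],"turn":[0,0,0]},
  ],
  fingers=0.0,
)

```text
time_s: 55.18
position: [0.5982, 0.0726, 0.2967]
tcp_rot: [0.523, -0.478, 0.519, 0.479]
contact_force: [1.5, 4.0, 6.0]
width: 0.0125
```

Call:
move_arm(
  motion=[
    {"offset":[0,0,0],"turn":[-8,0,0]},
    {"offset":[0,0,0],"turn":[-16,0,0]},
    {"offset":[0,0,0],"turn":[-24,0,0]},
    {"offset":[0,0,0],"turn":[-32,0,0]},
    {"offset":[0,0,0],"turn":[-38,0,0]},
    {"offset":[0,0,0],"turn":[-43,0,0]},
    {"offset":[0,0,0],"turn":[-43,0,0]},
    {"offset":[0,0,0],"turn":[-43,0,0]},
  ],
)

```text
time_s: 56.18
position: [0.5986, 0.0708, 0.2968]
tcp_rot: [-0.311, 0.636, -0.309, -0.635]
contact_force: [2.8, -2.0, 5.1]
width: 0.0126
```

Call:
move_arm(
  motion=[
    {"offset":[0,0,0],"turn":[0,0,0]},
    {"offset":[0,0,0],"turn":[0,0,0]},
    {"offset":[0,0,0],"turn":[0,0,0]},
    {"offset":[-0.05,0,0],"turn":[0,0,0]},
    {"offset":[-0.1,0,0],"turn":[0,0,0]},
    {"offset":[-0.135,0,0],"turn":[0,0,0]},
    {"offset":[-0.135,0,0],"turn":[0,0,0]},
    {"offset":[-0.135,0,0],"turn":[0,0,0]},
  ],
  fingers=0.045,
)

```text
time_s: 57.18
position: [0.5974, 0.0715, 0.4289]
tcp_rot: [0.31, -0.634, 0.309, 0.637]
contact_force: [0.9, -0.2, -0.6]
width: 0.0447
```

```bash
python3 go.py;python3 - <<'E'
from h import *
d=snap("wrist");t=snap("top");w=cv2.resize(d["img"],(440,330));a=cv2.resize(t["img"][165:320,140:355],(430,310))
o=np.zeros((600,800,3),np.uint8);o[:310,:430]=a;o[:330,435:]=cv2.resize(d["img"][80:400,160:515],(365,330))
o[311:]=0;o[311:600,:380]=cv2.resize(snap("scene")["img"][190:360,160:384],(380,289));save("fin",o)
E
```

```text
57.175 [0.5974 0.0715 0.4289] F [ 0.8938 -0.2074 -0.6242] w 0.04473183538930631 q [-0.02  0.44  0.72  1.85  0.   -0.68]
```

View pics/fin.png

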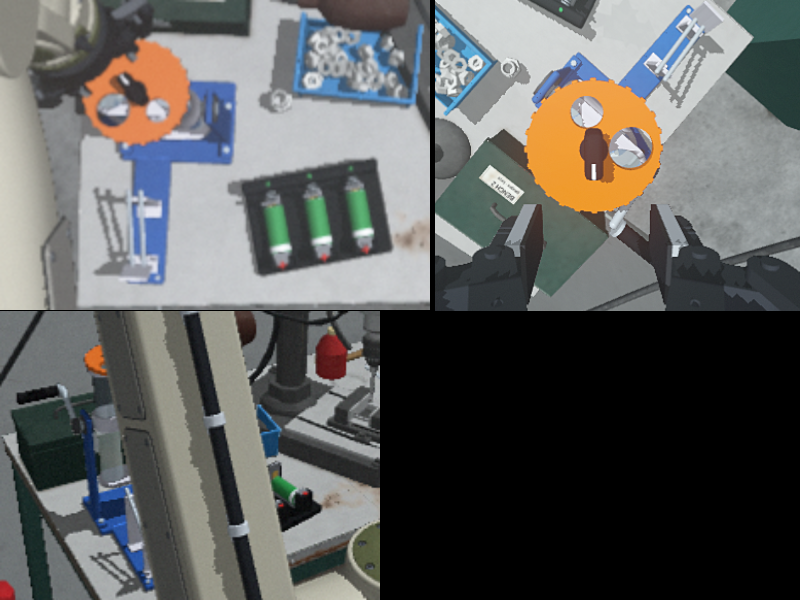

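```bash
python3 -c "
from h import *
print(job.finish_job())"
```

```text
the job is handed in; nothing more can be done
None
```

I loaded all three green cells into the charger, swung the drum back to its upright stop and shut the cap. The job was handed in at about 57 s. No verdict is reported.

- **Cap and drum:** I turned the cap so the large hole stood over the large tube, at about −0.05 rad. I then tipped the drum to its stop with the crank.
- **Charger knocked:** The charger had shifted about 25 mm sideways before the first cell was placed. I measured its position again from the wrist camera before loading.
- **Seating:** The last close-up shows all three cells behind their spring plates with the button ends under the catches. The charger markings lay within about 1 px of where I predicted.
- **Drum closed:** The drum met its upright stop at about 20 N. I turned the cap 43 degrees, to about 0.7 rad, and the last picture shows both tubes shut.
- **Other checks:** The gripper was open and clear above the drum. The bin, nipple and charger still looked in place. I did not check the blue cells or the screwdriver, tape and marker separately at the end.
- **Disagreements:** My first re-fit of the charger was off by about 11 px because I misread the raised back edge as a case corner, and I refitted it on the catches and plates. The first cell met its ribs 2.5 mm sooner than planned, pressing about 23 N, with no harm seen.

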